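# Put the bread rolls under the warming lamp

## Robot

A 7-joint arm with a two-finger parallel gripper is mounted at the origin on a cart in front of the work surface, level with it; the furniture and walls round the work are solid. World frame = base frame: x ahead of the robot, y to its left, z up, the work surface at z = 0. Lengths are in mm, angles in degrees, forces in N, time in s.
With the tool pointing down it reaches from about 400 to 925 mm from the base axis. Payload 5.6 kg.
Tool frame: the origin (TCP) lies midway between the tips of the shut fingers; the grasp point (between the pads) lies 19 mm behind it; z points along the fingers, y is the line along which they close (so a half turn about z gives the same grasp; the last joint's range is limited). The gripper opens to 85 mm and grips with 20 to 120 N. Pads are 22 mm wide; open, the fingers measure 114 mm over their backs; the gripper's body (76 mm by 85 mm) begins 54 mm behind the grasp point. The pads swing forward as they close: fully open they stand 13 mm farther back than shut.
Start: joints at [-77.349, 26.786, -0.665, 91.828, 0.344, 61.387, -3.226], TCP at [169.529, 627.51, 231.29] pointing down, gripper open.
Joint ranges: [-144.91, 144.91], [-17.63, 115.5], [-89.93, 88.59], [15.96, 139.68], [-74.01, 254.01], [8.47, 105.57], [-167.45, 167.45]. Speed limits (degrees/s): [147.25, 147.25, 180, 180, 180, 180, 180].

## Interface

Orientations are given as a 3x3 rotation matrix whose columns are the frame's x, y, z axes.
In Python, from bench import env gives the robot as it stands.
- The arm moves only by the shell command python3 shift.py 'ROWS' [FORCE]. ROWS is 1 to 10 rows, one to a line, with the numbers parted by spaces; each row has 7 numbers: a rotation vector rx, ry, rz in degrees, then dx, dy, dz in mm, then the finger opening in mm; each row is the pose to reach, as a shift and turn from the pose commanded when the command began, along the tool's axes at that moment; what a row does not reach only later rows make up. A row lasts 1/10 s, in which the tool goes at most 50 mm and 8.59 degrees, less where a joint would pass 70% of its speed; a pose out of reach is approached as far as the arm can. The fingers move at their own pace and stop on an object; FORCE is the grip in N (left out, the last holds). Time passes only in rows, so rows that do not move let the fingers close. It prints the time, the measured TCP pose, the force, the opening and the grip force at its end. Input that does not fit is refused with a message, and nothing moves.
- env.sense(): the state, without advancing time (a new reading comes with each control period).
- env.read_camera(name): name is "scene" or "top" or "wrist"; returns a dict with "pixels" (480x640x3 uint8, red, green, blue), "fovy" (degrees; the focal length in pixels is half the picture's height over the tangent of half this angle, whatever the lens; pixels are square), "cx", "cy" (the principal point, pixels), "xyz" and "orientation" of the camera in the world; the wrist camera has in their place "hand_eye" (4x4, takes a point from camera to tool coordinates, whose origin is the TCP and whose axes are the flange's). Camera axes: x right, y up, looking along -z (the intrinsics and any distortion apply to the point x, -y, -z); pixel columns grow to the right and rows downward; lengths in mm; the calibration is good to about 2 mm. A picture is of the moment at which its call begins: read the wrist's pose just before it. There is no depth.
- env.job_done(): hands the job in; it is judged then, once.
The state is a dict: "time": time; "joint_positions": joint angles; "joint_velocities": joint speeds; "joint_efforts": joint torques, N m; "eef_pos": TCP position; "orientation": TCP orientation; "force": force on the tool from outside, world axes, zero at the start; "torque": the same for the moment, N m; "opening": finger opening in mm; "grasp_force": force on a finger pad.
Only numpy, scipy, OpenCV 4.12 (cv2) and the standard library are available. Lean on these libraries where they do the work, as an engineer would, in place of code of your own. Each camera call takes 0.05 s, during which the arm holds its last target. There are 200 camera calls.

## Task

The bread rolls go under the warming lamp. The lamp is on and hot: flip its toggle over to the other side to switch it off, then swing its arm by the knob until the head is well clear of the tray. Set all the rolls that lie on the chopping board side by side on the floor of the light tray, spread evenly about its middle so that it stays level on its stand, then swing the lamp head back over the middle of the tray and switch it on again; leave the other things on the table where they are.

Things in the scene. Friction and masses are not known exactly. Their poses are not given: they have to be found in the camera images.
- lamp_foot: Foot of the warming lamp: cream block 255 x 130 mm (x, y), top 45 mm up, fixed to the table. Origin: centre of its underside. A 22 mm steel post rises at x = +87.5 mm of its own frame to 310 mm above the table; the toggle stands on its top at x = -87.5 mm.
- toggle_pivot (a point): Pivot of the bat toggle, on the foot, 50 mm above the table; its axes are those of the foot. The bushing round it is 20 mm across and reaches 5 mm above the pivot.
- toggle_tip (a point): Point on the bat's centre line 50 mm from the pivot (the bat ends 4.5 mm beyond; round, 12 mm thick). The bat swings in the foot's y-z plane.
- toggle (a joint): Bat toggle, rad: about +0.42 leaning to the foot's +y side = ON; about -0.42 leaning to its -y side = OFF; 0 upright. An over-centre spring pushes it away from 0 to the nearer stop; about 4 N sideways at the tip starts it moving, less and less towards upright, then it snaps over.
- lamp_hinge (a point): Point on the axis of the lamp arm's upright hinge (the post), at the arm's height, 261 mm above the table.
- lamp_arm (a joint): Lamp arm, rad: its direction from the post is 2.0 rad plus this value, counted counter-clockwise (seen from above) from the foot's +x; range -0.7 to 1.9. Stiff friction joint, about 2 N at the knob, stays where it is left. It starts near 0 with the head over the tray; growing values bring the head towards the robot and then to the robot's right.
- lamp_knob (a point): Grip point of the black upright knob on top of the lamp head: 26 mm across, from 285 to 328 mm above the table; this point lies 306 mm up, on the axis of the head, 310 mm from the post. The top of the head under the knob is 275 mm up.
- lamp_mouth (a point): Centre of the lamp head's lower opening, 185 mm above the table, straight below the knob. The head is a cream dome 124 mm across.
- riser: Round steel stand under the tray, fixed to the table: 50 mm high, its rubber top only 70 mm across. Origin: centre of its underside.
- tray: Light shallow aluminium tray (0.11 kg), loose, resting with its middle on the stand: 132 mm (x) by 352 mm (y), floor 4 mm thick, rim 18 mm high with 4 mm walls, a thin bail at each end. Origin: centre of its underside, 50 mm above the table. It tips if one roll is set more than about 75 mm from the middle of the empty tray, or two at one end with none at the other.
- board: Chopping board lying on the table, 250 x 360 x 10 mm (x, y, z), fixed. Origin: centre of its underside. The rolls start on it.
- roll1: Round bread roll, 60 mm across (widest 14 to 22 mm above its underside), 44 mm high, domed top, flat underside, about 0.08 kg. Origin: on its axis, 22 mm above its underside, z up. May be absent (None in every reading).
- roll2: Round bread roll, 60 mm across (widest 14 to 22 mm above its underside), 44 mm high, domed top, flat underside, about 0.08 kg. Origin: on its axis, 22 mm above its underside, z up. May be absent (None in every reading).
- roll3: Round bread roll, 60 mm across (widest 14 to 22 mm above its underside), 44 mm high, domed top, flat underside, about 0.08 kg. Origin: on its axis, 22 mm above its underside, z up. May be absent (None in every reading).
- roll4: Round bread roll, 60 mm across (widest 14 to 22 mm above its underside), 44 mm high, domed top, flat underside, about 0.08 kg. Origin: on its axis, 22 mm above its underside, z up. May be absent (None in every reading).
- roll5: Round bread roll, 60 mm across (widest 14 to 22 mm above its underside), 44 mm high, domed top, flat underside, about 0.08 kg. Origin: on its axis, 22 mm above its underside, z up. May be absent (None in every reading).
- lemon: Lemon, 66 mm long; leave alone.
- timer: Red and white round kitchen timer, 68 mm wide, 57 mm high; leave alone.
- pepper: Grey pepper shaker standing upright, 44 mm wide, 90 mm high; leave alone.

How it is judged (in metres and radians):
On the way, in this order (a step that is already met when the one before it is completed fails the run):
1. the lamp is switched off, its head still over the tray (value of joint toggle below -0.2 rad and horizontal distance between lamp_mouth and tray below 0.15 m), for 0.2 s.
2. with the lamp off, its head is swung clear of the tray (head centre over 240 mm from the tray's) (value of joint toggle below -0.2 rad and horizontal distance between lamp_mouth and tray above 0.24 m), for 0.2 s.
3. all rolls lie in the tray, the tray level on its stand, while the lamp is off and clear (all of step 2 and x of roll1 in the frame of tray between -0.06 and 0.06 m and y of roll1 in the frame of tray between -0.17 and 0.17 m and z of each of roll1, roll2, roll3, roll4, roll5 in the frame of tray below 0.045 m and linear speed of each of roll1, roll2, roll3, roll4, roll5 below 0.03 m/s and x of roll2 in the frame of tray between -0.06 and 0.06 m and y of roll2 in the frame of tray between -0.17 and 0.17 m and x of roll3 in the frame of tray between -0.06 and 0.06 m and y of roll3 in the frame of tray between -0.17 and 0.17 m and x of roll4 in the frame of tray between -0.06 and 0.06 m and y of roll4 in the frame of tray between -0.17 and 0.17 m and x of roll5 in the frame of tray between -0.06 and 0.06 m and y of roll5 in the frame of tray between -0.17 and 0.17 m and angle between tray's own z axis and vertical below 0.05 rad and horizontal distance between tray and riser below 0.03 m), for 0.3 s.
4. the lamp, still off, is swung back over the middle of the tray (value of joint toggle below -0.2 rad and horizontal distance between lamp_mouth and tray below 0.055 m and velocity of joint lamp_arm between -0.03 and 0.03 rad/s), for 0.2 s.
5. the lamp is switched on again (value of joint toggle above 0.2 rad and horizontal distance between lamp_mouth and tray below 0.055 m), for 0.2 s.
At the end, for the whole second after the job is handed in: Every roll present lies on the tray's floor inside its rim (none stacked), at rest; the tray is level (under 0.05 rad) and within 30 mm of the stand's centre; the lamp head is within 55 mm of the tray's centre, seen from above, and still; the toggle is over on its ON side (above 0.2 rad) (all of step 5 and velocity of joint lamp_arm between -0.03 and 0.03 rad/s and x of roll1 in the frame of tray between -0.06 and 0.06 m and y of roll1 in the frame of tray between -0.17 and 0.17 m and z of each of roll1, roll2, roll3, roll4, roll5 in the frame of tray below 0.045 m and linear speed of each of roll1, roll2, roll3, roll4, roll5 below 0.03 m/s and x of roll2 in the frame of tray between -0.06 and 0.06 m and y of roll2 in the frame of tray between -0.17 and 0.17 m and x of roll3 in the frame of tray between -0.06 and 0.06 m and y of roll3 in the frame of tray between -0.17 and 0.17 m and x of roll4 in the frame of tray between -0.06 and 0.06 m and y of roll4 in the frame of tray between -0.17 and 0.17 m and x of roll5 in the frame of tray between -0.06 and 0.06 m and y of roll5 in the frame of tray between -0.17 and 0.17 m and angle between tray's own z axis and vertical below 0.05 rad and horizontal distance between tray and riser below 0.03 m); the robot touches nothing.
It fails at once if a bystander is moved by more than 40 mm (distance of any of lemon, timer, pepper from where it was at the start of the episode above 0.04 m).
Of roll1, roll2, roll3, roll4, roll5 only 3 to 5 are there at a start; the rules pass over those that are not, and their reading is None.
At some moment in a run one of roll1, roll2, roll3, roll4, roll5 may be knocked a few centimetres aside while the robot is not near it.
Once in a run the grip may slacken for a moment while it holds something.
It also fails if it takes over 210 s, if anything falls off the work surface, if the arm or the gripper's body presses on something with over 40 N, if the wrist force passes 120 N, or if a joint passes its speed limit or range.

## Working session

There is one attempt and no reset: what is moved stays moved. The work goes in short steps, Python scripts to look and compute and a shell command to move; the robot and the scene stay as the last step left them, time stands still between calls to the robot, and variables do not carry over. Pictures are saved under pics/ and viewed, at most 14 in all, crops included, and the job is handed in when it is done.

```bash
ls; mkdir -p pics
python3 - <<'E'
from bench import env
import cv2,numpy as np
print(env.sense())
for n in("scene","top"):
    d=env.read_camera(n); cv2.imwrite(f"pics/{n}0.png",d["pixels"][:,:,::-1])
    print(n,{k:v for k,v in d.items() if k!="pixels"})
E
```

```text
bench.py
pics
shift.py
  3 bench.py
  5 shift.py
  8 total
{'time': 0.0, 'joint_positions': array([-77.35062085,  26.83559745,  -0.66345989,  91.88228229,
         0.34302709,  61.38600663,  -3.22652802]), 'joint_velocities': array([-0.00754971,  0.06620783, -0.01610416,  0.01165674, -0.04656229,
        0.03814014, -0.01405706]), 'joint_efforts': array([ 2.48046845e-04, -5.32381618e+01,  2.19696842e-02, -2.51299131e+01,
        1.15582507e-02,  7.71058782e-03,  3.61977141e-05]), 'eef_pos': array([169.40070697, 626.95121792, 230.33303516]), 'orientation': array([[-9.65385851e-01,  2.60825690e-01, -3.43707385e-04],
       [ 2.60825887e-01,  9.65384281e-01, -1.74529886e-03],
       [-1.23409072e-04, -1.77453461e-03, -9.99998418e-01]]), 'force': array([-0.42804948,  0.00334735, -0.75148071]), 'torque': array([ 0.01766392, -0.05534882, -0.04939133]), 'grasp_force': 0.0, 'opening': 85.49520174785974}
scene {'fovy': 50.2856203505357, 'cx': 325.4767617360016, 'cy': 243.59546140159088, 'xyz': array([-506.64403429, -477.34476738,  685.98603354]), 'orientation': array([[ 0.45133996,  0.35431077, -0.81899702],
       [-0.89217655,  0.19737383, -0.4062814 ],
       [ 0.0176987 ,  0.91406097,  0.40519046]])}
top {'fovy': 51.69706001740602, 'cx': 319.80862148853674, 'cy': 240.56902610034655, 'xyz': array([ 306.35226005,   48.69615548, 1369.24330404]), 'orientation': array([[ 0.00328738,  0.98387783, -0.17881168],
       [-0.99998535,  0.00400315,  0.0036423 ],
       [ 0.00429939,  0.17879709,  0.98387658]])}
```
View pics/scene0.png

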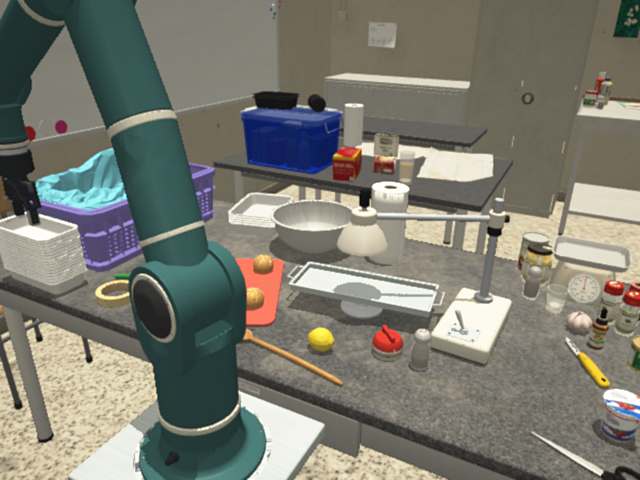

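View pics/top0.png

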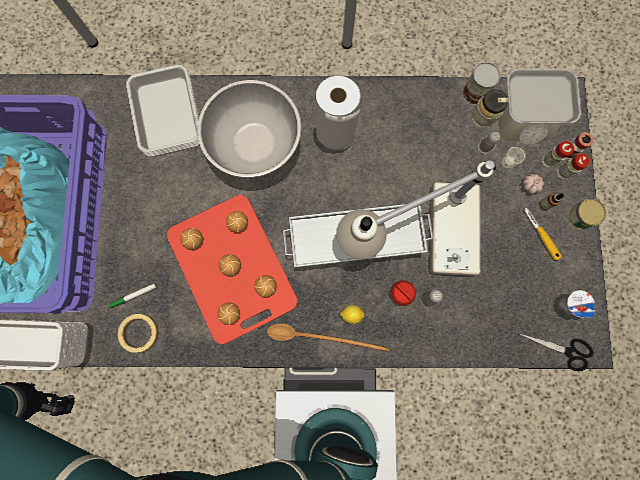

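The scene shows five rolls on the red board: top view (192,239), (237,222), (230,265), (265,287), (229,314). The tray is near (357,237), the knob at (366,224), the post top at (487,168) and the toggle near (453,262).

Create h.py:
```python
import numpy as np,cv2
from bench import env
def cam(n):
    s=env.sense(); d=env.read_camera(n)
    d["f"]=240/np.tan(np.radians(d["fovy"]/2))
    if n=="wrist":
        T=np.eye(4);T[:3,:3]=s["orientation"];T[:3,3]=s["eef_pos"];M=T@d["hand_eye"]
        d["xyz"],d["orientation"]=M[:3,3],M[:3,:3]
    d["bgr"]=d["pixels"][:,:,::-1].copy(); return d
def ray(d,u,v):
    r=d["orientation"]@np.array([(u-d["cx"])/d["f"],-(v-d["cy"])/d["f"],-1]); return d["xyz"],r/np.linalg.norm(r)
def plane(d,uv,z):
    o,r=ray(d,*uv); return o+r*(z-o[2])/r[2]
def tri(*obs):
    A=np.zeros((3,3));b=np.zeros(3);L=[ray(*o) for o in obs]
    for o,r in L: P=np.eye(3)-np.outer(r,r);A+=P;b+=P@o
    x=np.linalg.solve(A,b); return x,[float(np.linalg.norm((np.eye(3)-np.outer(r,r))@(x-o))) for o,r in L]
def proj(d,p):
    q=d["orientation"].T@(np.asarray(p)-d["xyz"]); return np.array([d["cx"]-d["f"]*q[0]/q[2],d["cy"]+d["f"]*q[1]/q[2]])
def blobs(m,amin=40):
    n,l,s,c=cv2.connectedComponentsWithStats(m.astype(np.uint8)); return [(c[i],s[i]) for i in range(1,n) if s[i,4]>=amin]
def tool(p,q=None):
    "world shift to p -> tool axes"
    s=env.sense(); return s["orientation"].T@(np.asarray(p)-s["eef_pos"])
```

Run:
```python
from h import *
t=cam("top");s=cam("scene")
a=cv2.resize(t["bgr"][150:290,270:510],None,fx=3,fy=3,interpolation=2)
b=cv2.resize(s["bgr"][180:380,280:530],None,fx=3.2,fy=3.2,interpolation=2)
cv2.imwrite("pics/a.png",a);cv2.imwrite("pics/b.png",b[:600,:800])
hsv=cv2.cvtColor(t["bgr"],cv2.COLOR_BGR2HSV)
red=((hsv[...,0]<8)|(hsv[...,0]>172))&(hsv[...,1]>140)&(hsv[...,2]>120)
bo=max(blobs(red),key=lambda q:q[1][4]);print("board",bo)
for p in[(192,239),(237,222),(230,265),(265,287),(229,314)]:print("roll z32",plane(t,p,32).round())
print("traycentre guess",plane(t,(357,237),60).round(),"post",tri((t,487,168),(s,498,201)),"knob",tri((t,366,224),(s,365,196)))
```

```text
board (array([230.99021068, 268.25303256]), array([ 167,  195,  130,  149, 9398], dtype=int32))
roll z32 [552. 394.  32.]
roll z32 [601. 273.  32.]
roll z32 [481. 288.  32.]
roll z32 [422. 191.  32.]
roll z32 [349. 286.  32.]
traycentre guess [554. -56.  60.] post (array([ 667.58284685, -332.40981645,  305.82118906]), [2.3231863286060146, 2.3231863286060794]) knob (array([536.65082771, -57.39105355, 310.54461528]), [1.4345976436045718, 1.4345976436044157])
```

View pics/a.png

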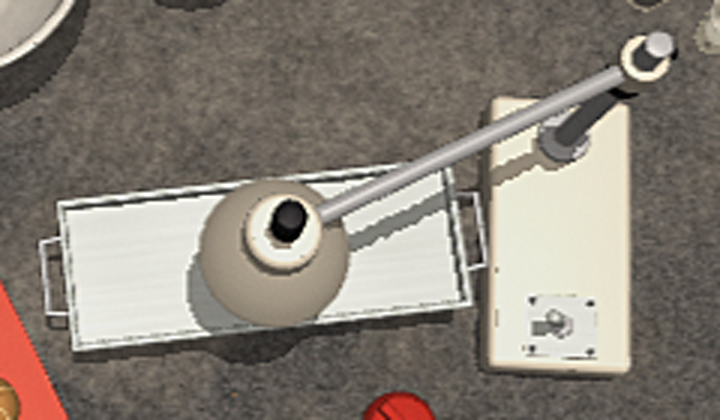

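View pics/b.png

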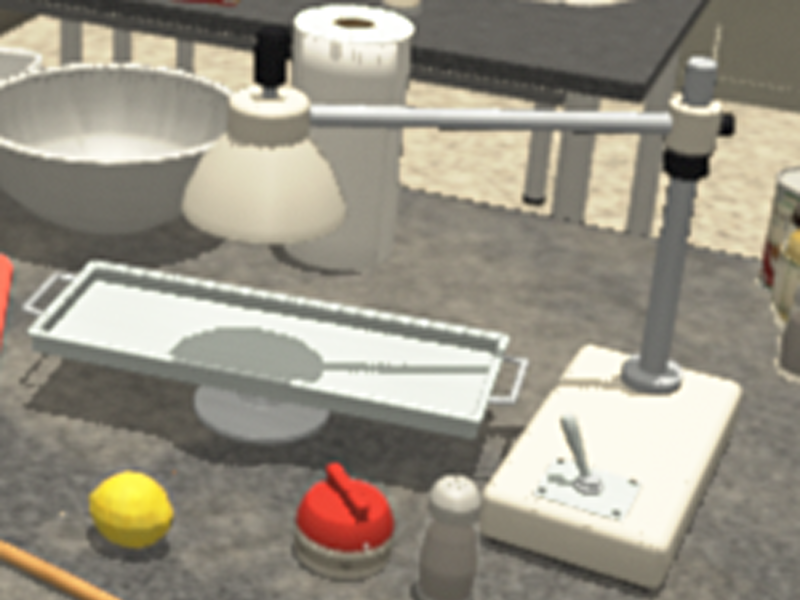

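Crop a shows the tray rim corners at (60,203), (445,167), (472,304) and (73,350), the foot top corners at (493,97), (628,100), (630,372) and (490,370), and the bat near (558,325). Crop b shows the bat's tip at (568,420) and its base at (588,487), leaning towards the tray, so it is ON.

```bash
python3 shift.py '0 0 -15.1 -130 -85 -100 85
0 0 -15.1 -383.6 -250.6 -169 85
0 0 -15.1 -383.6 -250.6 -169 85
0 0 -15.1 -383.6 -250.6 -169 85
0 0 -15.1 -383.6 -250.6 -169 85
0 0 -15.1 -383.6 -250.6 -169 85
0 0 -15.1 -383.6 -250.6 -169 85
0 0 -15.1 -383.6 -250.6 -169 85
0 0 -15.1 -383.6 -250.6 -169 85
0 0 -15.1 -383.6 -250.6 -169 85'
python3 - <<'E'
from h import *
t=cam("top");s=cam("scene")
A=lambda u,v:(t,270+u/3,150+v/3); B=lambda u,v:(s,280+u/3.2,180+v/3.2)
ft=[plane(t,A(*p)[1:],45) for p in[(493,97),(628,100),(630,372),(490,370)]]
c=np.mean(ft,0);e=(ft[0]+ft[1]-ft[2]-ft[3]);yaw=np.degrees(np.arctan2(e[1],e[0]));print("foot",np.round(ft),c.round(),yaw)
tr=[plane(t,A(*p)[1:],68) for p in[(60,203),(445,167),(472,304),(73,350)]]
e=tr[0]+tr[3]-tr[1]-tr[2];print("tray",np.round(tr),np.mean(tr,0).round(1),np.degrees(np.arctan2(e[1],e[0]))-90)
print("trayLcorner",tri(A(60,203),B(93,263)),"Rcorner",tri(A(445,167),B(507,340)))
print("post",tri(A(658,45),B(702,62)),"knob",tri(A(290,222),B(271,57)))
print("bushing",tri(A(556,327),B(588,487)),"tip",tri(A(563,316),B(569,422)))
E
python3 - <<'E'
from h import *
w=cam("wrist");cv2.imwrite("pics/w0.png",w["bgr"]);print(env.sense()["eef_pos"],env.sense()["joint_positions"])
E
```

```text
time: 1.2
eef_pos: [476.3, 282.7, 401.5]
orientation: [[-1.0, 0.003, 0.001], [0.003, 1.0, 0.0], [-0.001, 0.0, -1.0]]
force: [0.5, 0.4, -2.0]
opening: 84.9
grasp_force: 0.0
foot [[ 713. -274.   45.]
 [ 710. -399.   45.]
 [ 457. -387.   45.]
 [ 459. -262.   45.]] [ 585. -330.   45.] -2.7464109455453385
tray [[ 605.  124.   68.]
 [ 640. -222.   68.]
 [ 515. -242.   68.]
 [ 472.  111.   68.]] [558.1 -57.4  68. ] 6.2931172717479456
trayLcorner (array([605.09332319, 123.86459015,  69.32656287]), [0.43969017493014967, 0.4396901749300612]) Rcorner (array([ 641.22787895, -225.47742116,   68.06395284]), [3.143044137631473, 3.1430441376315175])
post (array([ 673.00757406, -335.44991161,  309.08597117]), [0.9267457256949503, 0.9267457256948409]) knob (array([536.9652875 , -58.09283736, 306.37843627]), [0.13964376225021474, 0.1396437622502435])
bushing (array([ 498.81779393, -325.10108183,   45.87098006]), [2.8518771327273726, 2.851877132727455]) tip (array([ 498.98859512, -311.66389349,   95.99326134]), [3.164418385953384, 3.1644183859534367])
[476.55762891 282.93504925 401.16135189] [-42.41405775   9.84100586   9.62509806  93.10633698  -1.64548075
  77.08804812  57.07088436]
```

View pics/w0.png

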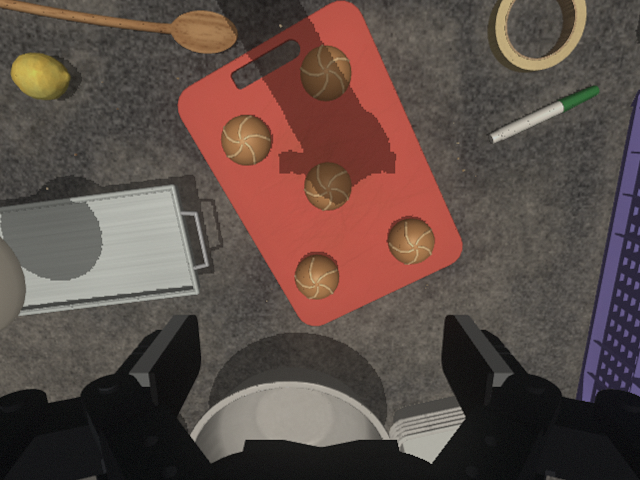

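The wrist view shows all five rolls clear of each other at (326,73), (246,139), (328,186), (411,241) and (317,276). The heights agree with the text: post 309, knob 306, toggle tip 96, tray rim 68. Next I go to the toggle, over the lamp.

```bash
python3 shift.py '0 0 0 -23 -555 0 0
0 0 0 -23 -555 0 0
0 0 0 -23 -555 0 0
0 0 0 -23 -555 0 0
0 0 0 -23 -555 0 0
0 0 0 -23 -555 0 0
0 0 0 -23 -555 0 0
0 0 0 -23 -555 0 0
0 0 0 -23 -555 0 0
0 0 0 -23 -555 0 0' 40 
python3 shift.py '0 0 0 0 -55 0 0
0 0 0 0 -55 0 0
0 0 0 0 -55 0 0'
python3 - <<'E'
from h import *
w=cam("wrist");cv2.imwrite("pics/w1.png",w["bgr"]);print(env.sense()["eef_pos"],env.sense()["joint_positions"])
for n,p in dict(piv=(498,-325,50),tip=(499,-305,96),foot=(585,-330,45)).items(): print(n,proj(w,p).round())
E
```

```text
time: 2.35
eef_pos: [495.1, -214.1, 399.9]
orientation: [[-1.0, -0.003, 0.0], [-0.003, 1.0, 0.001], [-0.0, 0.001, -1.0]]
force: [1.0, 0.6, -0.7]
opening: 0.0
grasp_force: 0.0
time: 2.65
eef_pos: [494.9, -269.0, 399.4]
orientation: [[-1.0, 0.002, -0.002], [0.002, 1.0, 0.001], [0.002, 0.001, -1.0]]
force: [0.2, 0.6, -0.9]
opening: 0.3
grasp_force: 0.0
[ 495.45084095 -267.35061664  399.4669582 ] [ -5.38103302  11.68409617  36.50069     93.33212312  -7.12893942
  77.42150339 122.18181494]
piv [273. 190.]
tip [287. 197.]
foot [272. 258.]
```

View pics/w1.png

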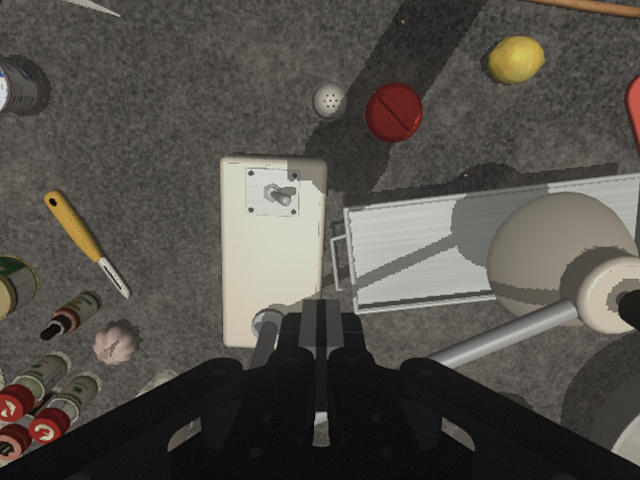

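The image agrees with the projections: bushing at (270,190), tip at (286,198). I descend beside the bat on the tray side.

```bash
python3 shift.py '0 0 0 -2 2 320 0
0 0 0 -2 2 320 0
0 0 0 -2 2 320 0
0 0 0 -2 2 320 0
0 0 0 -2 2 320 0
0 0 0 -2 2 320 0
0 0 0 -2 2 320 0
0 0 0 -2 2 320 0'
python3 shift.py '0 0 0 0 -10 0 0
0 0 0 0 -20 0 0
0 0 0 0 -30 0 0
0 0 0 0 -40 0 0
0 0 0 0 -48 0 0
0 0 0 0 -54 0 0
0 0 0 0 -54 0 0
0 0 0 0 -40 0 0'
python3 shift.py '0 0 0 0 0 -50 0
0 0 0 0 0 -100 0
0 0 0 0 0 -150 0
0 0 0 0 0 -200 0
0 0 0 0 0 -250 0
0 0 0 0 0 -300 0
0 0 0 0 0 -310 0'
python3 - <<'E'
from h import *
w=cam("wrist");cv2.imwrite("pics/w2.png",cv2.resize(w["bgr"][120:270,180:380],None,fx=3,fy=3))
for n,p in dict(piv=(498,-325,50),on=(499,-305,96),off=(498,-345,96)).items(): print(n,((proj(w,p)-[180,120])*3).round())
E
```

```text
time: 3.5
eef_pos: [495.7, -262.6, 76.9]
orientation: [[-1.0, -0.004, -0.006], [-0.004, 1.0, 0.004], [0.006, 0.004, -1.0]]
force: [0.6, 0.3, 0.0]
opening: 0.1
grasp_force: 0.0
time: 4.3
eef_pos: [496.4, -309.0, 80.3]
orientation: [[-1.0, 0.004, 0.0], [0.004, 1.0, -0.002], [-0.0, -0.002, -1.0]]
force: [-0.1, 0.4, -0.2]
opening: -0.1
grasp_force: 0.0
time: 5.0
eef_pos: [498.8, -307.1, 396.3]
orientation: [[-1.0, -0.001, 0.009], [-0.001, 1.0, -0.003], [-0.009, -0.003, -1.0]]
force: [-0.7, -0.8, 0.4]
opening: -0.1
grasp_force: 0.0
piv [378. 191.]
on [429. 212.]
off [317. 209.]
```

View pics/w2.png

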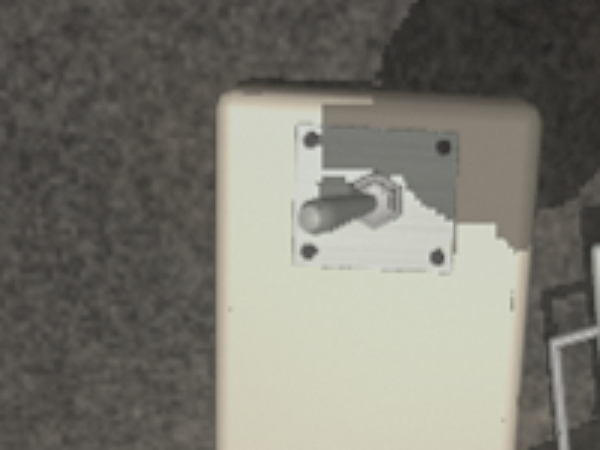

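The bat now lies on the OFF side (tip at (313,215), as predicted). Next is the knob.

```bash
python3 shift.py '0 0 64 -38 249 0 60
0 0 64 -38 249 0 60
0 0 64 -38 249 0 60
0 0 64 -38 249 0 60
0 0 64 -38 249 0 60
0 0 64 -38 249 0 60
0 0 64 -38 249 0 60
0 0 64 -38 249 0 60
0 0 64 -38 249 0 60
0 0 64 -38 249 0 60'
python3 - <<'E'
from h import *
w=cam("wrist");t=cam("top")
print(env.sense()["eef_pos"],env.sense()["joint_positions"][6],tool((537,-58,290)).round(1))
m=(w["bgr"].max(2)<45); 
cv2.imwrite("pics/w3.png",w["bgr"]);print(proj(w,(537,-58,328)),proj(w,(537,-58,290)))
E
```

```text
time: 6.05
eef_pos: [534.4, -57.3, 389.0]
orientation: [[-0.442, 0.897, -0.002], [0.897, 0.442, 0.0], [0.001, -0.002, -1.0]]
force: [0.3, -0.6, -0.4]
opening: 59.7
grasp_force: 0.0
[534.71383074 -57.84682062 389.6015168 ] 34.406507517927125 [-1.2  2.1 99.6]
[322.70152341 272.32579236] [322.53006848 250.92499349]
```

View pics/w3.png

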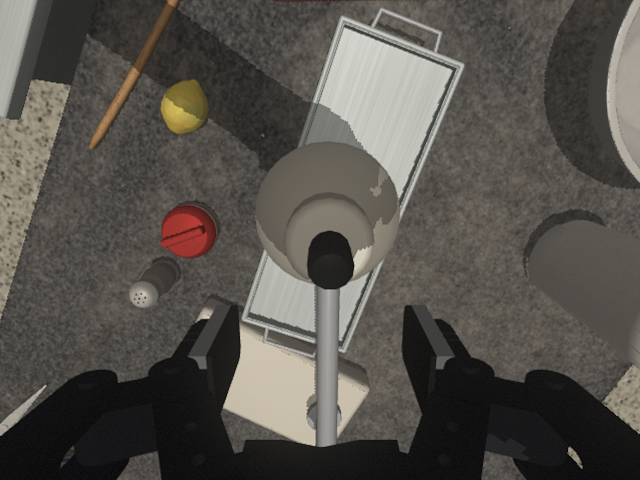

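The knob top is at (330,268), within 3 mm of the prediction and between the open fingers. I descend and grip.

```bash
python3 shift.py '0 0 0 -1 3 50 60
0 0 0 -1 3 99 60
0 0 0 -1 3 99 60
0 0 0 -1 3 99 24
0 0 0 -1 3 99 15
0 0 0 -1 3 99 15
0 0 0 -1 3 99 15
0 0 0 -1 3 99 15' 30
python3 - <<'E'
from h import *
s=env.sense();p=s["eef_pos"][:2];c=np.array((673,-335.4));v=p-c
print(p,np.linalg.norm(v),np.degrees(np.arctan2(v[1],v[0])))
R=s["orientation"]
for a in (8,16,24,32,40,48,56,64,68):
    r=np.radians(a);q=c+np.array([[np.cos(r),-np.sin(r)],[np.sin(r),np.cos(r)]])@v
    d=R.T@np.array([*(q-p),0]);print(-a,d.round(1),q.round())
E
```

```text
time: 6.95
eef_pos: [540.0, -58.0, 294.1]
orientation: [[-0.438, 0.899, 0.006], [0.899, 0.438, 0.0], [-0.002, 0.005, -1.0]]
force: [0.4, -1.1, 6.6]
opening: 24.9
grasp_force: 30.1
[540.00239674 -57.97861362] 307.65400711559147 115.61335991783476
-8 [ -2.7 -42.8  -0.2] [503. -79.]
-16 [-11.3 -84.9  -0.4] [ 469. -105.]
-24 [ -25.8 -125.3   -0.6] [ 439. -136.]
-32 [ -45.7 -163.3   -0.8] [ 413. -171.]
-40 [ -70.7 -198.2   -0.9] [ 393. -208.]
-48 [-100.3 -229.3   -1. ] [ 378. -249.]
-56 [-133.9 -256.    -1.1] [ 369. -291.]
-64 [-170.9 -277.7   -1.1] [ 365. -333.]
-68 [-190.5 -286.5   -1.1] [ 366. -355.]
```

```bash
python3 shift.py '0 0 -4 -0.7 -21.5 0 15
0 0 -8 -2.7 -42.8 0 15
0 0 -12 -6 -64 0 15
0 0 -16 -11.3 -84.9 0 15
0 0 -20 -18 -105.5 0 15
0 0 -24 -25.8 -125.3 0 15
0 0 -28 -35 -144.8 0 15
0 0 -32 -45.7 -163.3 0 15
0 0 -36 -57.7 -181 0 15
0 0 -40 -70.7 -198.2 0 15'
python3 - <<'E'
from h import *
s=env.sense();p=s["eef_pos"][:2];c=np.array((673,-335.4));v=p-c
print(p,s["joint_positions"],s["opening"],np.linalg.norm(v),np.degrees(np.arctan2(v[1],v[0])))
R=s["orientation"]
for a in (4,8,12,16,20,24,28,30):
    r=np.radians(a);q=c+np.array([[np.cos(r),-np.sin(r)],[np.sin(r),np.cos(r)]])@v*307.6/np.linalg.norm(v)
    d=R.T@np.array([*(q-p),0]);print(-a,d.round(1),q.round())
E
```

```text
time: 7.95
eef_pos: [393.2, -209.4, 294.1]
orientation: [[-0.915, 0.404, 0.008], [0.404, 0.915, -0.001], [-0.008, 0.003, -1.0]]
force: [7.0, -0.7, 3.8]
opening: 25.1
grasp_force: 30.6
[ 393.24740693 -209.36891731] [-15.55730498   0.74883334  40.63415779 117.08870781  -0.74717115
  61.89538484  91.56364998] 25.057701444892345 306.8311378171458 155.74800316828583
-4 [  0.2 -21.5  -0.1] [ 384. -229.]
-8 [ -1.9 -42.8  -0.1] [ 378. -249.]
-12 [ -5.5 -64.   -0.1] [ 372. -270.]
-16 [-10.6 -84.9  -0.2] [ 369. -291.]
-20 [ -17.1 -105.3   -0.2] [ 366. -313.]
-24 [ -25.  -125.3   -0.2] [ 365. -334.]
-28 [-3.420e+01 -1.446e+02 -1.000e-01] [ 366. -356.]
-30 [-3.940e+01 -1.541e+02 -1.000e-01] [ 367. -366.]
```

```bash
python3 shift.py '0 0 -4 0 -21.5 0 15
0 0 -8 -1.9 -42.8 0 15
0 0 -12 -5.5 -64 0 15
0 0 -16 -10.6 -84.9 0 15
0 0 -20 -17 -105.3 0 15
0 0 -24 -25 -125.3 0 15
0 0 -28 -34 -144.6 0 15
0 0 -28 -34 -144.6 0 15
0 0 -28 -34 -144.6 0 60
0 0 -28 -34 -144.6 0 60'
python3 shift.py '0 0 0 0 0 0 60
0 0 0 0 0 -50 60
0 0 0 0 0 -100 60
0 0 0 0 0 -110 85
0 0 0 0 0 -110 85'
python3 - <<'E'
from h import *
t=cam("top");cv2.imwrite("pics/t1.png",t["bgr"]);s=env.sense();print(s["eef_pos"],s["orientation"].round(3),s["joint_positions"])
E
```

```text
time: 8.95
eef_pos: [363.1, -354.0, 291.8]
orientation: [[-0.998, -0.069, 0.001], [-0.069, 0.998, 0.0], [-0.001, 0.0, -1.0]]
force: [0.6, -0.7, -0.1]
opening: 53.1
grasp_force: 0.0
time: 9.45
eef_pos: [363.6, -354.4, 402.9]
orientation: [[-0.998, -0.07, 0.004], [-0.07, 0.998, -0.001], [-0.004, -0.001, -1.0]]
force: [-0.1, 0.1, -1.1]
opening: 84.7
grasp_force: 0.0
[ 363.13775272 -353.62019182  401.14516261] [[-0.998 -0.07   0.001]
 [-0.07   0.998  0.   ]
 [-0.001  0.    -1.   ]] [ -3.91430691   4.30101638  48.1544718  100.74325777  -3.35476742
  76.38844222 138.96303324]
```

View pics/t1.png

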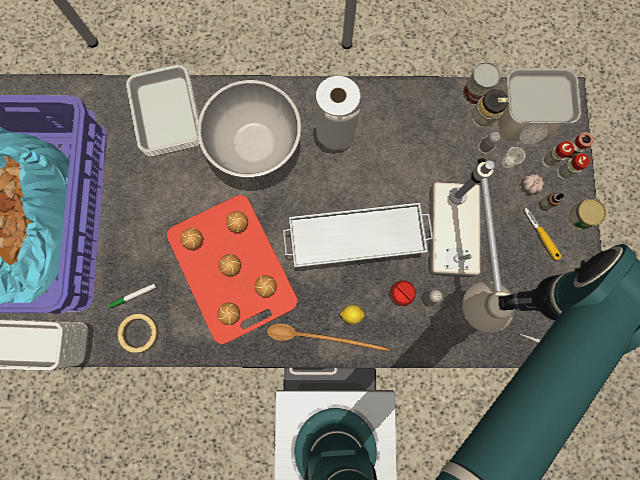

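The lamp is swung to the right with its head at (488,305), and the tray and all the rolls lie undisturbed. Next I move above the tray/board gap with the tool turned so that it closes along the tray's short side.

```bash
python3 shift.py '0 0 88 -116 407 0 85
0 0 88 -116 407 0 85
0 0 88 -116 407 0 85
0 0 88 -116 407 0 85
0 0 88 -116 407 0 85
0 0 88 -116 407 0 85
0 0 88 -116 407 0 85
0 0 88 -116 407 0 85
0 0 88 -116 407 0 85
0 0 88 -116 407 0 85'
python3 shift.py '0 0 2 0 0 0 85
0 0 2 0 0 0 85'
python3 - <<'E'
from h import *
s=env.sense();w=cam("wrist");cv2.imwrite("pics/w4.png",w["bgr"]);print(s["eef_pos"],s["orientation"].round(3),s["joint_positions"])
import pickle;pickle.dump({k:w[k] for k in("xyz","orientation","f","cx","cy","bgr")},open("w4.pkl","wb"))
E
```

```text
time: 10.5
eef_pos: [447.4, 48.4, 399.1]
orientation: [[-0.396, 0.918, -0.003], [0.918, 0.396, -0.0], [0.001, -0.003, -1.0]]
force: [0.7, 0.1, 0.4]
opening: 85.4
grasp_force: 0.0
time: 10.7
eef_pos: [447.4, 47.8, 398.9]
orientation: [[-0.372, 0.928, -0.004], [0.928, 0.372, -0.001], [0.0, -0.004, -1.0]]
force: [0.1, -0.7, 0.7]
opening: 85.2
grasp_force: 0.0
[447.43063084  47.78908341 398.86930689] [[-0.372  0.928 -0.004]
 [ 0.928  0.372 -0.001]
 [ 0.    -0.004 -1.   ]] [-26.82246286  -1.89579969  16.12038378 105.81381006   0.57030815
  76.26397627  10.9712498 ]
```

View pics/w4.png

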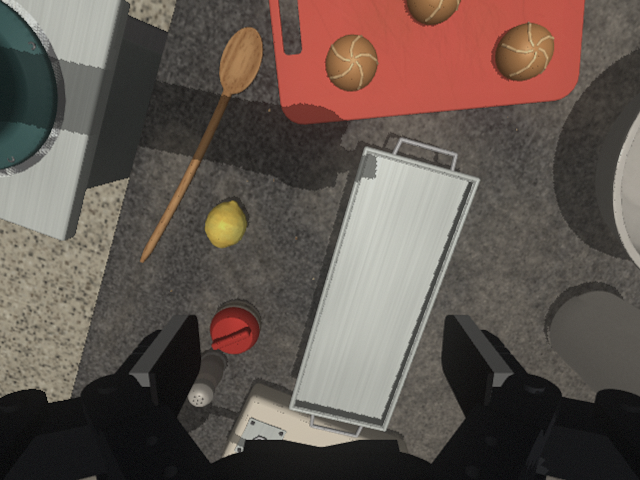

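The tray's rim corners are at (366,149), (478,180), (385,429) and (293,409), and it sits level and free. Next I view the board.

```bash
python3 shift.py '0 0 16 121 79 0 85
0 0 16 121 79 0 85
0 0 16 121 79 0 85
0 0 16 121 79 0 85
0 0 16 121 79 0 85'
cat >> h.py <<'E'
def rolls(d):
    h=cv2.cvtColor(d["bgr"],cv2.COLOR_BGR2HSV)
    m=((h[...,0]>8)&(h[...,0]<20)&(h[...,1]>85)&(h[...,2]>40)).astype(np.uint8)
    m=cv2.morphologyEx(m,cv2.MORPH_CLOSE,np.ones((5,5)));m=cv2.morphologyEx(m,cv2.MORPH_OPEN,np.ones((3,3)))
    out=[]
    for c in cv2.findContours(m,cv2.RETR_EXTERNAL,2)[0]:
        a=cv2.contourArea(c)
        if a<80: continue
        (u,v),(p,q),_=cv2.minAreaRect(c)
        if max(p,q)<1.4*min(p,q): out.append((u,v,(p+q)/2))
    return out
E
python3 - <<'E'
from h import *
import pickle
w4=pickle.load(open("w4.pkl","rb"))
C=[(366,149),(478,180),(385,429),(293,409)];T=[(290,217.7),(418.3,205.7),(427.3,251.3),(294.3,266.7)]
t=cam("top")
P=[plane(w4,c,68) for c in C];m=np.mean(P,0);e=P[0]+P[1]-P[2]-P[3]
print("tray",np.round(P),m.round(1),np.degrees(np.arctan2(e[1],e[0]))-90,[round(float(np.linalg.norm(P[i]-P[i-1]))) for i in range(4)])
for c,k in zip([C[1],C[2],C[3],C[0]],[0,1,2,3]): pass
for c,k in [(C[1],T[0]),(C[0],T[3]),(C[2],T[1]),(C[3],T[2])]: x,r=tri((w4,*c),(t,*k));print(x.round(1),round(r[0],1))
w=cam("wrist");pickle.dump({k:w[k] for k in("xyz","orientation","f","cx","cy","bgr")},open("w5.pkl","wb"))
print(env.sense()["eef_pos"],env.sense()["orientation"][:,0].round(3))
rt=[r for r in rolls(t) if 280<plane(t,r[:2],30)[0]<650 and 150<plane(t,r[:2],30)[1]<450]
for r in rolls(w):
    p=plane(w,r[:2],30)
    if not(280<p[0]<650 and 150<p[1]<450):continue
    b=min(rt,key=lambda q:np.linalg.norm(plane(t,q[:2],30)-p))
    x,e=tri((w,*r[:2]),(t,*b[:2]));print(np.round(r),p.round(1),plane(t,b[:2],30).round(1),"tri",x.round(1),round(e[0],1),"dia",round(r[2]*np.linalg.norm(p-w["xyz"])/w["f"],1))
E
```

```text
time: 11.25
eef_pos: [477.0, 187.9, 400.1]
orientation: [[-0.1, 0.995, -0.002], [0.995, 0.1, -0.001], [-0.001, -0.002, -1.0]]
force: [0.5, -0.6, 0.4]
opening: 85.2
grasp_force: 0.0
tray [[ 477.  109.   68.]
 [ 608.  125.   68.]
 [ 650. -223.   68.]
 [ 522. -240.   68.]] [564.4 -57.5  68. ] 7.140858397557807 [352, 133, 351, 129]
[601.1 123.8  86.1] 0.6
[472.1 109.7  88.3] 2.4
[ 642.1 -219.1   75.7] 4.5
[ 519.2 -242.8   64.7] 3.7
[477.28675297 186.27260733 400.93742066] [-0.096  0.995 -0.001]Traceback (most recent call last):
  File "<stdin>", line 16, in <module>
ValueError: min() iterable argument is empty
```

Run:
```python
from h import *
t=cam("top");w=cam("wrist");s=cam("scene")
for d,p in((t,(192,239)),(t,(265,287))):
    h=cv2.cvtColor(d["bgr"],cv2.COLOR_BGR2HSV);print(h[p[1]-6:p[1]+7:3,p[0]-6:p[0]+7:3].reshape(-1,3).tolist())
print([np.round(r) for r in rolls(t)])
print([(np.round(r),plane(w,r[:2],30).round(1)) for r in rolls(w)])
cv2.imwrite("pics/w5.png",w["bgr"])
```

```text
[[15, 168, 219], [91, 120, 104], [86, 83, 113], [87, 79, 119], [86, 82, 124], [16, 136, 215], [15, 94, 149], [86, 78, 124], [86, 76, 127], [87, 74, 124], [15, 167, 220], [16, 132, 243], [90, 95, 118], [87, 82, 121], [87, 81, 117], [19, 119, 208], [15, 158, 213], [89, 69, 81], [88, 89, 112], [88, 91, 104], [15, 162, 168], [16, 161, 177], [15, 173, 183], [88, 106, 99], [86, 101, 98]]
[[87, 101, 91], [87, 106, 87], [87, 99, 85], [86, 105, 80], [87, 100, 79], [87, 105, 90], [89, 99, 90], [88, 96, 88], [89, 95, 83], [87, 101, 81], [86, 99, 95], [87, 99, 90], [88, 97, 87], [86, 101, 88], [87, 101, 83], [86, 99, 95], [87, 100, 92], [87, 98, 91], [88, 96, 85], [86, 101, 83], [88, 99, 95], [88, 103, 92], [87, 95, 89], [88, 99, 88], [87, 102, 85]]
[array([338.,  95.,  14.])]
[(array([280., 178.,  47.]), array([428.1, 191.1,  30. ])), (array([433., 122.,  50.]), array([603.7, 273.8,  30. ])), (array([334.,  98.,  50.]), array([484. , 289.2,  30. ])), (array([222.,  88.,  52.]), array([353.4, 287.6,  30. ]))]
```

View pics/w5.png

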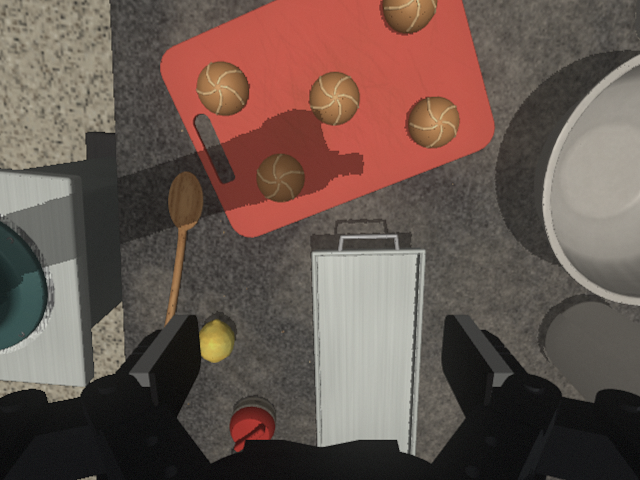

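The wrist view shows the five rolls where they were, the topmost cut off at (409,5). The wrist positions agree with the robot: the knob was gripped at x=540 against 537 from the top view, so I trust the wrist camera. I check heights by triangulating the two wrist views.

Run:
```python
from h import *
w=cam("wrist");he=env.read_camera("wrist")["hand_eye"]
a=dict(w);T=np.eye(4);T[:3,:3]=[[-1,.003,.001],[.003,1,0],[-.001,0,-1]];T[:3,3]=[476.56,282.94,401.16];M=T@he
a["xyz"],a["orientation"],a["bgr"]=M[:3,3],M[:3,:3],cv2.imread("pics/w0.png")
print("hand_eye",he[:3,3].round(),he[:3,2].round(2))
t=dict(cam("top"));t["bgr"]=cv2.imread("pics/top0.png")
A=rolls(a)
for r in A:
    p=plane(a,r[:2],30);k=[q for q in rolls(w) if np.linalg.norm(plane(w,q[:2],30)-p)<15]
    print(p.round(1),"dia",round(r[2]*np.linalg.norm(p-a["xyz"])/a["f"]),*([plane(w,k[0][:2],30).round(1),tri((a,*r[:2]),(w,*k[0][:2]))] if k else []))
print(tool((484,289,115)).round(1))
```

```text
hand_eye [  72.    1. -141.] [ 0.28 -0.   -0.96]
[597.2 278.   30. ] dia 57 [604.2 273.5  30. ] (array([621.71163513, 276.32512264, -35.95164091]), [0.9959827136016348, 0.9959827136018274])
[548.7 399.8  30. ] dia 60
[477.5 292.5  30. ] dia 59 [483.7 288.8  30. ] (array([485.29749925, 292.79141268, -26.15510944]), [0.693600245477418, 0.6936002454773099])
[421.8 193.8  30. ] dia 62 [427.1 191.   30. ] (array([423.24490607, 185.26037858, -16.5342142 ]), [0.3850032570024403, 0.38500325700240434])
[347.4 289.2  30. ] dia 65 [354.1 287.3  30. ] (array([341.47193653, 290.05412819, -24.95110224]), [0.3166311032539128, 0.31663110325388266])
[100.   16.4 286.7]
```

The two wrist views disagree by a constant tool-frame bias of about 5 mm along tool y. I solve for that pixel offset jointly with the top view.

Run:
```python
from h import *
from scipy.optimize import least_squares
import pickle
w=cam("wrist");he=env.read_camera("wrist")["hand_eye"]
a=dict(w);T=np.eye(4);T[:3,:3]=[[-1,.003,.001],[.003,1,0],[-.001,0,-1]];T[:3,3]=[476.56,282.94,401.16];M=T@he
a["xyz"],a["orientation"],a["bgr"]=M[:3,3],M[:3,:3],cv2.imread("pics/w0.png")
t=dict(cam("top"));t["bgr"]=cv2.imread("pics/top0.png")
h=cv2.cvtColor(t["bgr"],cv2.COLOR_BGR2HSV);print("top hsv",h[265,225:236:3].tolist(),[np.round(r) for r in rolls(t)])
T0=[r for r in rolls(t)]
O=[]
for r in rolls(a):
    p=plane(a,r[:2],30);k=[q for q in rolls(w) if np.linalg.norm(plane(w,q[:2],30)-p)<15];j=[q for q in T0 if np.linalg.norm(plane(t,q[:2],30)-p)<15]
    if k and j:O.append((r[:2],k[0][:2],j[0][:2]))
O=np.array(O);n=len(O);print(n)
def f(x):
    P=x[2:].reshape(n,3);e=[]
    for i in range(n): e+=[proj(a,P[i])+x[:2]-O[i,0],proj(w,P[i])+x[:2]-O[i,1],(proj(t,P[i])-O[i,2])*2]
    return np.concatenate(e)
x0=np.r_[0,0,np.concatenate([plane(t,o[2],30) for o in O])]
s=least_squares(f,x0);print("du,dv",s.x[:2],"cost",s.cost,"f",w["f"]);print(s.x[2:].reshape(n,3).round(1))
q=he[:3,:3].T@(-he[:3,3]);print("TCP px",w["cx"]-w["f"]*q[0]/q[2],w["cy"]+w["f"]*q[1]/q[2])
```

```text
top hsv [[15, 162, 214], [17, 130, 222], [20, 103, 220], [15, 162, 194]] [array([228., 314.,  21.]), array([265., 286.,  20.]), array([229., 265.,  21.]), array([192., 238.,  21.]), array([236., 222.,  21.]), array([338.,  95.,  14.])]
4
du,dv [ 4.21233663 -1.86604331] cost 5.027303180389054 f 413.67194577296806
[[599.6 272.4  33. ]
 [478.6 286.5  45.3]
 [423.7 190.5  42.3]
 [350.6 284.8  38.4]]
TCP px 318.2319657797513 324.3244240126796
```

```bash
sed -i 's|^    d\["bgr"\]=|    if n=="wrist": d["cx"]+=4.2;d["cy"]-=1.9\n    d["bgr"]=|' h.py
cat >> h.py <<'E'
def near(g):
    "roll nearest to g seen by the wrist, its tool-axis shift to grasp height"
    w=cam("wrist");c=[plane(w,r[:2],g[2]) for r in rolls(w) if r[2]>25]
    c.sort(key=lambda p:np.linalg.norm(p[:2]-np.array(g[:2])));s=env.sense()
    print("tcp",s["eef_pos"].round(1),"yaw",np.degrees(np.arctan2(s["orientation"][1,0],s["orientation"][0,0])).round(1),"seen",[p.round(1).tolist() for p in c[:5]]); return c[0]
E
python3 - <<'E'
from h import *
import pickle
w=pickle.load(open("w4.pkl","rb"));w["cx"]+=4.2;w["cy"]-=1.9
P=[plane(w,c,68) for c in[(366,149),(478,180),(385,429),(293,409)]];e=P[0]+P[1]-P[2]-P[3]
print("tray",np.mean(P,0).round(1),np.degrees(np.arctan2(e[1],e[0]))-90)
p=near((479,286,35));print(tool((478.6,286.5,136)).round(1))
E
```

```text
tray [560.6 -61.8  68. ] 7.009827550327955
tcp [477.2 188.4 401.5] yaw 95.7 seen [[479.3, 286.5, 35.0], [422.6, 188.5, 35.0], [598.3, 271.4, 35.0], [350.5, 284.9, 35.0]]
[ 97.4  10.9 265.6]
```

```bash
python3 shift.py '0 0 -1.3 97 11 40 85
0 0 -1.3 97 11 265 85
0 0 -1.3 97 11 265 85
0 0 -1.3 97 11 265 85
0 0 -1.3 97 11 265 85
0 0 -1.3 97 11 265 85
0 0 -1.3 97 11 265 85
0 0 -1.3 97 11 265 85
0 0 -1.3 97 11 265 85'
python3 - <<'E'
from h import *
p=near((479,286,32));print(tool((*p[:2],10)).round(1))
w=cam("wrist");cv2.imwrite("pics/w6.png",w["bgr"])
E
```

```text
time: 12.75
eef_pos: [480.5, 286.6, 139.1]
orientation: [[-0.12, 0.993, 0.004], [0.993, 0.12, 0.003], [0.002, 0.004, -1.0]]
force: [1.0, -0.6, 0.2]
opening: 85.3
grasp_force: 0.0
tcp [480.6 286.6 139.5] yaw 96.9 seen [[481.3, 289.5, 32.0], [428.9, 191.6, 32.0], [600.6, 274.1, 32.0], [351.9, 287.7, 32.0], [553.6, 395.9, 32.0]]
[  2.4   0.4 129.5]
```

View pics/w6.png

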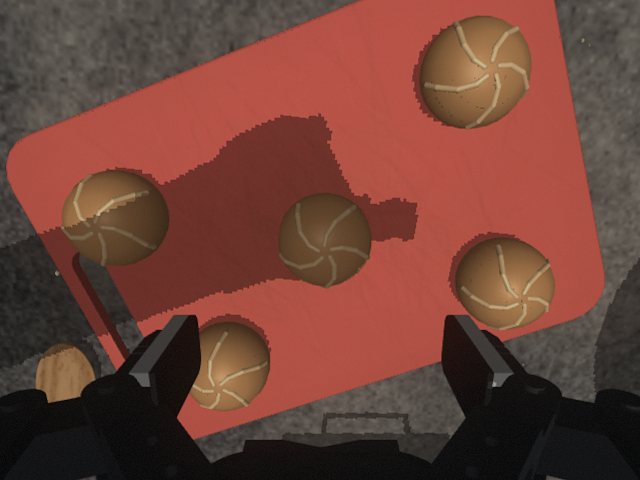

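The roll is centred at (325,240), midway between the fingers. I descend and grip it.

```bash
python3 shift.py '0 0 0 1.5 0.5 45 85
0 0 0 1.5 0.5 90 85
0 0 0 1.5 0.5 118 85
0 0 0 1.5 0.5 129 85
0 0 0 1.5 0.5 129 50
0 0 0 1.5 0.5 129 50
0 0 0 1.5 0.5 129 50
0 0 0 1.5 0.5 129 50
0 0 0 1.5 0.5 129 50' 40
python3 shift.py '0 0 0 0 0 -20 50
0 0 0 0 0 -60 50
0 0 0 0 0 -100 50
0 0 0 0 0 -140 50
0 0 0 0 0 -180 50
0 0 0 0 0 -180 50'
python3 - <<'E'
from h import *
print(tool((559.5,-59.5,190)).round(1))
E
```

```text
time: 13.75
eef_pos: [480.7, 288.6, 10.0]
orientation: [[-0.121, 0.993, 0.004], [0.993, 0.121, 0.003], [0.002, 0.004, -1.0]]
force: [-0.5, -1.4, 8.6]
opening: 57.5
grasp_force: 43.4
time: 14.35
eef_pos: [482.3, 289.9, 194.7]
orientation: [[-0.121, 0.993, 0.011], [0.993, 0.121, 0.008], [0.007, 0.012, -1.0]]
force: [0.0, 1.2, -0.1]
opening: 58.0
grasp_force: 43.5
[-356.2   34.2    2.6]
```

```bash
python3 shift.py '0 0 0 -45 5 0 50
0 0 0 -95 9 0 50
0 0 0 -145 14 0 50
0 0 0 -195 19 0 50
0 0 0 -245 24 0 50
0 0 0 -295 29 0 50
0 0 0 -335 32 0 50
0 0 0 -356 34 0 50
0 0 0 -356 34 0 50'
python3 - <<'E'
from h import *
import pickle
w=cam("wrist");cv2.imwrite("pics/w7.png",w["bgr"]);pickle.dump({k:w[k] for k in("xyz","orientation","f","cx","cy","bgr")},open("w7.pkl","wb"))
s=env.sense();print(s["eef_pos"],s["joint_positions"].round(),s["opening"])
E
```

```text
time: 15.25
eef_pos: [555.9, -66.1, 187.6]
orientation: [[-0.115, 0.993, 0.001], [0.993, 0.115, -0.001], [-0.002, 0.001, -1.0]]
force: [-0.5, 0.0, -1.3]
opening: 57.7
grasp_force: 43.5
[555.61501222 -63.15042228 187.35997182] [ -8.  21.  14. 108.  -6.  52.  16.] 57.33982240654544
```

View pics/w7.png

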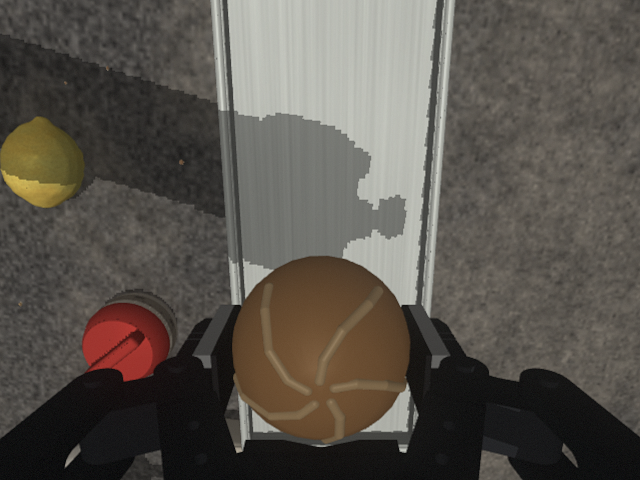

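The roll is held over the tray. The tray's outer rim edges run from (212,0) to (240,310) on the left and (453,0) to (428,310) on the right, with the near end at row ~447.

Run:
```python
from h import *
import pickle
w=pickle.load(open("w7.pkl","rb"))
L=[plane(w,p,68) for p in[(212,0),(240,310)]];R=[plane(w,p,68) for p in[(453,0),(428,310)]]
for v,k in(("L",L),("R",R)): e=k[0]-k[1];print(v,np.round(k,1),np.degrees(np.arctan2(e[1],e[0]))-90)
u=np.array([-np.sin(np.radians(7)),np.cos(np.radians(7))]);n=np.array([u[1],-u[0]])
print("width",[(r[:2]@n-l[:2]@n).round(1) for l in L for r in R],"tray centre n",np.mean([k[:2]@n for k in L+R]).round(1))
E_=[plane(w,p,68) for p in[(245,447),(410,447)]];print("end",np.round(E_,1),"centre u",(np.mean([k[:2]@u for k in E_])+176).round(1))
print("(559.5,-59.5): n,u",np.array([559.5,-59.5])@n,np.array([559.5,-59.5])@u)
print("tcp n,u",env.sense()["eef_pos"][:2]@n,env.sense()["eef_pos"][:2]@u)
```

```text
L [[ 478.4   63.7   68. ]
 [ 504.7 -124.2   68. ]] 7.983329878907227
R [[ 612.3   79.3   68. ]
 [ 633.6 -109.4   68. ]] 6.4190906730216
width [np.float64(134.9), np.float64(132.9), np.float64(131.6), np.float64(129.7)] tray centre n 550.3
end [[ 515.1 -239.    68. ]
 [ 641.1 -224.6   68. ]] centre u -124.5
(559.5,-59.5): n,u 548.0783459107133 -127.24239365783868
tcp n,u 543.777441676559 -130.39214533791704
```

```bash
python3 shift.py '0 0 0 4.5 4.6 40 50
0 0 0 4.5 4.6 80 50
0 0 0 4.5 4.6 110 50
0 0 0 4.5 4.6 122 50
0 0 0 4.5 4.6 127 50'
python3 - <<'E'
from h import *
s=env.sense();print(s["eef_pos"],s["force"],tool((559.7,-58.2,55.5)).round(1))
E
```

```text
time: 15.8
eef_pos: [559.2, -55.0, 59.4]
orientation: [[-0.123, 0.992, -0.002], [0.992, 0.123, 0.001], [0.001, -0.002, -1.0]]
force: [-0.1, -0.0, -0.6]
opening: 57.7
grasp_force: 43.5
[559.22771974 -54.96969087  59.3754688 ] [-0.12754438 -0.04983615 -0.56722306] [-3.3  0.1  3.9]
```

```bash
python3 shift.py '0 0 0 -3 0 2 50
0 0 0 -3 0 3.5 50
0 0 0 -3 0 3.5 50
0 0 0 -3 0 3.5 72
0 0 0 -3 0 3.5 72
0 0 0 -3 0 3.5 72
0 0 0 -3 0 3.5 72'
python3 shift.py '0 0 0 0 0 -30 72
0 0 0 0 0 -80 85
0 0 0 0 0 -130 85
0 0 0 0 0 -180 85
0 0 0 0 0 -180 85
0 0 0 0 0 -180 85'
python3 - <<'E'
from h import *
p=near((560,-58,76));
w=cam("wrist");cv2.imwrite("pics/w8.png",w["bgr"])
print("to roll2 hover",tool((600,273,139)).round(1))
E
```

```text
time: 16.5
eef_pos: [560.4, -59.4, 57.1]
orientation: [[-0.121, 0.993, 0.001], [0.993, 0.121, 0.0], [0.0, 0.001, -1.0]]
force: [1.0, -0.4, -0.1]
opening: 71.9
grasp_force: 0.0
time: 17.1
eef_pos: [560.8, -59.4, 238.2]
orientation: [[-0.121, 0.993, 0.003], [0.993, 0.121, 0.001], [0.0, 0.004, -1.0]]
force: [-0.6, 0.4, -1.3]
opening: 85.2
grasp_force: 0.0
tcp [559.8 -59.3 236.6] yaw 97.0 seen [[558.4, -59.5, 76.0]]
to roll2 hover [324.9  80.9  96.7]
```

View pics/w8.png

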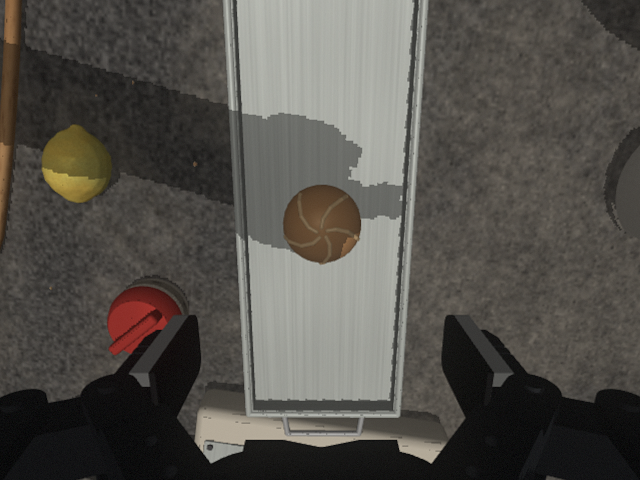

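The roll sits centred at (322,223), midway between the tray's long edges. Next is the second roll.

```bash
python3 shift.py '0 0 0 45 11 0 85
0 0 0 95 24 20 85
0 0 0 145 36 40 85
0 0 0 195 49 60 85
0 0 0 240 60 80 85
0 0 0 285 71 97 85
0 0 0 325 81 97 85
0 0 0 325 81 97 85'
python3 - <<'E'
from h import *
import pickle
t=cam("top");print("bowl near rim",plane(t,(245,178),100).round(),plane(t,(245,178),60).round())
w=dict(cam("wrist"));p=near((600,273,32));print(tool((*p[:2],12)).round(1))
E
```

```text
time: 18.0
eef_pos: [597.7, 281.2, 135.8]
orientation: [[-0.131, 0.991, -0.006], [0.991, 0.131, 0.002], [0.003, -0.005, -1.0]]
force: [-0.7, 0.9, -0.1]
opening: 84.7
grasp_force: 0.0
bowl near rim [706. 244. 100.] [718. 250.  60.]
tcp [600.2 272.3 137.8] yaw 97.0 seen [[602.2, 274.1, 32.0], [555.6, 385.3, 32.0], [426.8, 191.7, 32.0]]
[  1.7   2.6 125.8]
```

```bash
python3 shift.py '0 0 0 1.5 2 45 85
0 0 0 1.5 2 90 85
0 0 0 1.5 2 115 85
0 0 0 1.5 2 126 85
0 0 0 1.5 2 126 50
0 0 0 1.5 2 126 50
0 0 0 1.5 2 126 50
0 0 0 1.5 2 126 50
0 0 0 1.5 2 126 50'
python3 shift.py '0 0 0 0 0 -20 50
0 0 0 0 0 -60 50
0 0 0 0 0 -100 50
0 0 0 0 0 -110 50
0 0 0 0 0 -110 50'
python3 - <<'E'
from h import *
print(tool((551.5,8.3,125)).round(1))
E
```

```text
time: 19.05
eef_pos: [604.3, 275.1, 15.8]
orientation: [[-0.121, 0.993, 0.003], [0.993, 0.121, 0.002], [0.001, 0.003, -1.0]]
force: [-0.3, -2.0, 5.5]
opening: 57.5
grasp_force: 43.4
time: 19.55
eef_pos: [604.2, 275.5, 126.4]
orientation: [[-0.122, 0.993, 0.004], [0.993, 0.122, 0.003], [0.002, 0.005, -1.0]]
force: [-0.4, 0.5, -0.6]
opening: 57.6
grasp_force: 43.4
[-258.8  -84.8    0.5]
```

```bash
python3 shift.py '0 0 0 -45 -15 0 50
0 0 0 -95 -31 0 50
0 0 0 -145 -47 0 50
0 0 0 -195 -64 0 50
0 0 0 -235 -77 0 50
0 0 0 -259 -85 0 50
0 0 0 -259 -85 20 50
0 0 0 -259 -85 40 50
0 0 0 -259 -85 52 50
0 0 0 -259 -85 58 50'
python3 - <<'E'
from h import *
s=env.sense();print(s["eef_pos"],s["force"],tool((551.5,8.3,60.5)).round(1))
E
```

```text
time: 20.55
eef_pos: [548.4, 7.5, 63.5]
orientation: [[-0.122, 0.993, -0.004], [0.993, 0.122, 0.0], [0.001, -0.004, -1.0]]
force: [-0.8, 0.2, -0.7]
opening: 57.3
grasp_force: 43.4
[548.4195023    7.49019818  63.51555347] [-0.75032685  0.23722217 -0.69103431] [0.4 3.2 3. ]
```

```bash
python3 shift.py '0 0 0 0.5 3 1 50
0 0 0 0.5 3 3 50
0 0 0 0.5 3 3 50
0 0 0 0.5 3 3 72
0 0 0 0.5 3 3 72
0 0 0 0.5 3 3 72
0 0 0 0.5 3 3 72'
python3 shift.py '0 0 0 0 0 -30 72
0 0 0 0 0 -75 85
0 0 0 0 0 -75 85
0 0 0 0 0 -75 85'
python3 - <<'E'
from h import *
p=near((551.5,8,76));s=env.sense();print(s["force"],"next hover (425,191)",tool((425,191,139)).round(1))
E
```

```text
time: 21.25
eef_pos: [553.2, 8.2, 63.1]
orientation: [[-0.121, 0.993, 0.001], [0.993, 0.121, 0.0], [0.0, 0.001, -1.0]]
force: [0.6, 0.0, 0.4]
opening: 72.0
grasp_force: 0.0
time: 21.65
eef_pos: [553.7, 8.3, 139.1]
orientation: [[-0.121, 0.993, 0.003], [0.993, 0.121, 0.001], [0.0, 0.003, -1.0]]
force: [1.0, 0.3, -0.7]
opening: 84.9
grasp_force: 0.0
tcp [552.7   8.3 137.8] yaw 97.0 seen []Traceback (most recent call last):
  File "<stdin>", line 2, in <module>
  File "h.py", line 41, in near
    print("tcp",s["eef_pos"].round(1),"yaw",np.degrees(np.arctan2(s["orientation"][1,0],s["orientation"][0,0])).round(1),"seen",[p.round(1).tolist() for p in c[:5]]); return c[0]
                                                                                                                                                                              ~^^^
IndexError: list index out of range
```

```bash
cat >> h.py <<'E'
def rolls(d):
    h=cv2.cvtColor(d["bgr"],cv2.COLOR_BGR2HSV)
    m=((h[...,0]>8)&(h[...,0]<20)&(h[...,1]>85)&(h[...,2]>40)).astype(np.uint8)
    m=cv2.morphologyEx(m,cv2.MORPH_CLOSE,np.ones((5,5)));m=cv2.morphologyEx(m,cv2.MORPH_OPEN,np.ones((3,3)))
    m=cv2.copyMakeBorder(m,1,1,1,1,cv2.BORDER_CONSTANT,value=0)
    D=cv2.distanceTransform(m,cv2.DIST_L2,5);out=[]
    for c,s in blobs(D>0.6*D.max(),8):
        x,y,ww,hh=s[:4]; out.append((c[0]-1,c[1]-1,2*D[y:y+hh,x:x+ww].max()))
    return out
E
python3 - <<'E'
from h import *
w=cam("wrist");h=cv2.cvtColor(w["bgr"],cv2.COLOR_BGR2HSV)
print([np.round(r) for r in rolls(w)],"expect",proj(w,(551.5,8,76)),proj(w,(559.7,-58,76)))
u,v=proj(w,(551.5,8,76)).astype(int);print(h[v-40:v+41:20,u-40:u+41:20].tolist())
p=near((551.5,8,76));print("next hover (425,191)",tool((425,191,139)).round(1))
E
```

```text
[array([322., 266., 109.]), array([320., 378., 102.])] expect [320.58090806 267.53062133] [321.13224236 378.47887459]
[[[30, 10, 99], [17, 98, 91], [13, 128, 82], [14, 126, 79], [15, 112, 64]], [[14, 129, 81], [18, 100, 99], [15, 134, 93], [14, 136, 88], [14, 129, 79]], [[15, 132, 85], [16, 105, 92], [14, 120, 113], [14, 126, 95], [16, 129, 83]], [[16, 99, 100], [14, 132, 93], [15, 130, 98], [15, 122, 90], [15, 121, 82]], [[34, 11, 160], [15, 127, 88], [15, 130, 88], [15, 127, 86], [21, 28, 126]]]
tcp [552.1   8.2 136.7] yaw 97.0 seen [[552.1, 9.0, 76.0], [558.9, -57.9, 76.0]]
next hover (425,191) [ 196.9 -103.9   -2. ]
```

Both rolls are where I planned, 67 mm apart. Third roll next.

```bash
python3 shift.py '0 0 0 42 -22 0 85
0 0 0 85 -45 0 85
0 0 0 130 -69 0 85
0 0 0 170 -90 0 85
0 0 0 197 -104 0 85
0 0 0 197 -104 0 85'
python3 - <<'E'
from h import *
p=near((425,191,32));print(tool((*p[:2],13)).round(1))
E
```

```text
time: 22.4
eef_pos: [422.4, 194.7, 136.8]
orientation: [[-0.129, 0.992, -0.003], [0.992, 0.129, 0.001], [0.001, -0.003, -1.0]]
force: [0.6, -0.3, 0.4]
opening: 84.9
grasp_force: 0.0
tcp [424.2 192.5 136.9] yaw 97.2 seen [[424.6, 190.8, 32.0], [311.5, 155.8, 32.0], [351.8, 286.8, 32.0]]
[ -1.8   0.4 123.9]
```

```bash
python3 shift.py '0 0 0 -1.5 0.5 45 85
0 0 0 -1.5 0.5 90 85
0 0 0 -1.5 0.5 115 85
0 0 0 -1.5 0.5 123 85
0 0 0 -1.5 0.5 123 50
0 0 0 -1.5 0.5 123 50
0 0 0 -1.5 0.5 123 50
0 0 0 -1.5 0.5 123 50
0 0 0 -1.5 0.5 123 50'
python3 shift.py '0 0 0 0 0 -20 50
0 0 0 0 0 -60 50
0 0 0 0 0 -100 50
0 0 0 0 0 -120 50
0 0 0 0 0 -120 50'
python3 - <<'E'
from h import *
print(tool((567.9,-124.7,133)).round(1))
E
```

```text
time: 23.35
eef_pos: [427.6, 190.1, 16.1]
orientation: [[-0.121, 0.993, 0.003], [0.993, 0.121, 0.002], [0.001, 0.003, -1.0]]
force: [0.1, -0.6, 5.1]
opening: 57.5
grasp_force: 43.3
time: 23.85
eef_pos: [428.5, 190.8, 138.2]
orientation: [[-0.121, 0.993, 0.007], [0.993, 0.121, 0.004], [0.003, 0.007, -1.0]]
force: [1.2, -0.2, -1.3]
opening: 57.6
grasp_force: 43.5
[-330.2  100.     4.8]
```

```bash
python3 shift.py '0 0 0 -45 14 0 50
0 0 0 -92 28 0 50
0 0 0 -138 42 0 50
0 0 0 -185 56 0 50
0 0 0 -232 70 0 50
0 0 0 -275 83 0 50
0 0 0 -310 94 0 50
0 0 0 -330 100 0 50
0 0 0 -330 100 25 50
0 0 0 -330 100 50 50'
python3 - <<'E'
from h import *
s=env.sense();print(s["eef_pos"],s["force"],tool((567.9,-124.7,62)).round(1))
E
```

```text
time: 24.85
eef_pos: [565.8, -126.9, 83.6]
orientation: [[-0.119, 0.993, 0.001], [0.993, 0.119, 0.0], [0.0, 0.001, -1.0]]
force: [-0.0, -0.0, -0.7]
opening: 57.7
grasp_force: 43.5
[ 565.75648413 -126.86322103   83.55249892] [-0.03909173 -0.04175844 -0.67494394] [ 1.9  2.4 21.6]
```

```bash
python3 shift.py '0 0 0 1.9 2.4 12 50
0 0 0 1.9 2.4 19 50
0 0 0 1.9 2.4 21.5 50
0 0 0 1.9 2.4 21.5 50
0 0 0 1.9 2.4 21.5 72
0 0 0 1.9 2.4 21.5 72
0 0 0 1.9 2.4 21.5 72'
python3 shift.py '0 0 0 0 0 -30 72
0 0 0 0 0 -75 85
0 0 0 0 0 -75 85
0 0 0 0 0 -75 85'
python3 - <<'E'
from h import *
p=near((568,-124,76));print("next hover (351,286)",tool((351,286,139)).round(1))
E
```

```text
time: 25.55
eef_pos: [568.5, -123.6, 64.1]
orientation: [[-0.121, 0.993, 0.002], [0.993, 0.121, 0.0], [0.0, 0.002, -1.0]]
force: [-0.3, 0.2, 0.2]
opening: 72.0
grasp_force: 0.0
time: 25.95
eef_pos: [568.8, -123.7, 139.8]
orientation: [[-0.121, 0.993, 0.004], [0.993, 0.121, 0.0], [-0.0, 0.004, -1.0]]
force: [0.0, 0.8, -0.1]
opening: 84.8
grasp_force: 0.0
tcp [ 567.8 -123.4  138.5] yaw 97.0 seen [[567.0, -121.8, 76.0], [559.5, -59.5, 76.0]]
next hover (351,286) [ 4.327e+02 -1.656e+02 -4.000e-01]
```

```bash
python3 shift.py '0 0 0 433 -166 0 85
0 0 0 433 -166 0 85
0 0 0 433 -166 0 85
0 0 0 433 -166 0 85
0 0 0 433 -166 0 85
0 0 0 433 -166 0 85
0 0 0 433 -166 0 85
0 0 0 433 -166 0 85
0 0 0 433 -166 0 85
0 0 0 433 -166 0 85'
python3 shift.py '0 0 0 0 0 0 85
0 0 0 0 0 0 85'
python3 - <<'E'
from h import *
p=near((351,286,32));print(tool((*p[:2],13)).round(1))
E
```

```text
time: 27.0
eef_pos: [346.8, 290.2, 137.3]
orientation: [[-0.129, 0.992, -0.002], [0.992, 0.129, 0.001], [0.001, -0.002, -1.0]]
force: [0.6, -0.9, 0.2]
opening: 85.0
grasp_force: 0.0
time: 27.2
eef_pos: [350.4, 285.0, 137.5]
orientation: [[-0.121, 0.993, -0.001], [0.993, 0.121, -0.002], [-0.001, -0.001, -1.0]]
force: [0.1, -0.0, 0.5]
opening: 85.0
grasp_force: 0.0
tcp [350.9 284.5 137.7] yaw 96.9 seen [[350.4, 287.9, 32.0], [305.3, 163.1, 32.0]]
[  3.6  -0.  124.7]
```

```bash
python3 shift.py '0 0 0 3 0 45 85
0 0 0 3 0 90 85
0 0 0 3 0 115 85
0 0 0 3 0 124 85
0 0 0 3 0 124 50
0 0 0 3 0 124 50
0 0 0 3 0 124 50
0 0 0 3 0 124 50
0 0 0 3 0 124 50'
python3 shift.py '0 0 0 0 0 -20 50
0 0 0 0 0 -60 50
0 0 0 0 0 -100 50
0 0 0 0 0 -120 50
0 0 0 0 0 -120 50'
python3 - <<'E'
from h import *
print(tool((543.4,74.8,133)).round(1))
E
```

```text
time: 28.15
eef_pos: [351.4, 289.7, 15.7]
orientation: [[-0.121, 0.993, 0.002], [0.993, 0.121, 0.002], [0.002, 0.003, -1.0]]
force: [-0.2, -1.1, 7.5]
opening: 57.9
grasp_force: 43.5
time: 28.65
eef_pos: [352.0, 290.8, 137.8]
orientation: [[-0.121, 0.993, 0.006], [0.993, 0.121, 0.006], [0.005, 0.006, -1.0]]
force: [0.4, 1.0, -2.0]
opening: 57.9
grasp_force: 43.6
[-237.6  163.8    4.6]
```

```bash
python3 shift.py '0 0 0 -38 26 0 50
0 0 0 -78 54 0 50
0 0 0 -118 82 0 50
0 0 0 -158 110 0 50
0 0 0 -198 137 0 50
0 0 0 -225 155 0 50
0 0 0 -238 164 0 50
0 0 0 -238 164 0 50
0 0 0 -238 164 25 50
0 0 0 -238 164 50 50'
python3 - <<'E'
from h import *
s=env.sense();print(s["eef_pos"],s["force"],tool((543.4,74.8,62)).round(1))
E
```

```text
time: 29.65
eef_pos: [541.0, 75.3, 83.9]
orientation: [[-0.124, 0.992, 0.001], [0.992, 0.124, 0.002], [0.002, 0.001, -1.0]]
force: [0.1, 0.5, -1.4]
opening: 57.3
grasp_force: 43.6
[541.04967575  75.26200822  83.94798123] [ 0.09824888  0.48647424 -1.38423216] [-0.8  2.3 21.9]
```

```bash
python3 shift.py '0 0 0 -0.8 2.3 12 50
0 0 0 -0.8 2.3 19 50
0 0 0 -0.8 2.3 21.5 50
0 0 0 -0.8 2.3 21.5 50
0 0 0 -0.8 2.3 21.5 72
0 0 0 -0.8 2.3 21.5 72
0 0 0 -0.8 2.3 21.5 72'
python3 shift.py '0 0 0 0 0 -30 72
0 0 0 0 0 -75 85
0 0 0 0 0 -75 85
0 0 0 0 0 -75 85'
python3 - <<'E'
from h import *
p=near((543,74,76));print("next hover (552,393)",tool((552,393,139)).round(1))
E
```

```text
time: 30.35
eef_pos: [544.9, 72.3, 63.6]
orientation: [[-0.121, 0.993, 0.002], [0.993, 0.121, 0.001], [0.001, 0.002, -1.0]]
force: [-0.2, -0.1, -0.1]
opening: 72.0
grasp_force: 0.0
time: 30.75
eef_pos: [545.2, 72.4, 139.3]
orientation: [[-0.121, 0.993, 0.003], [0.993, 0.121, 0.001], [0.001, 0.004, -1.0]]
force: [0.4, -0.8, 0.9]
opening: 84.6
grasp_force: 0.0
tcp [544.2  72.3 138. ] yaw 97.0 seen [[543.6, 71.6, 76.0], [551.7, 9.6, 76.0]]
next hover (552,393) [317.4  46.7  -0.8]
```

```bash
python3 shift.py '0 0 0 45 7 0 85
0 0 0 92 14 0 85
0 0 0 140 21 0 85
0 0 0 188 28 0 85
0 0 0 236 35 0 85
0 0 0 280 41 0 85
0 0 0 317 47 0 85
0 0 0 317 47 0 85
0 0 0 317 47 0 85'
python3 - <<'E'
from h import *
p=near((552,393,32));print(tool((*p[:2],13)).round(1))
E
```

```text
time: 31.7
eef_pos: [551.2, 392.8, 135.8]
orientation: [[-0.123, 0.992, -0.002], [0.992, 0.123, -0.002], [-0.002, -0.003, -1.0]]
force: [0.7, -1.4, -0.4]
opening: 84.8
grasp_force: 0.0
tcp [552.  391.1 136.2] yaw 96.9 seen [[554.1, 397.4, 32.0]]
[  6.2   3.1 123.2]
```

```bash
python3 shift.py '0 0 0 5.5 2.5 45 85
0 0 0 5.5 2.5 90 85
0 0 0 5.5 2.5 115 85
0 0 0 5.5 2.5 123 85
0 0 0 5.5 2.5 123 50
0 0 0 5.5 2.5 123 50
0 0 0 5.5 2.5 123 50
0 0 0 5.5 2.5 123 50
0 0 0 5.5 2.5 123 50'
python3 shift.py '0 0 0 0 0 -20 50
0 0 0 0 0 -60 50
0 0 0 0 0 -100 50
0 0 0 0 0 -120 50
0 0 0 0 0 -120 50'
python3 - <<'E'
from h import *
print(tool((576,-191.2,133)).round(1))
E
```

```text
time: 32.65
eef_pos: [555.6, 398.9, 17.1]
orientation: [[-0.121, 0.993, 0.003], [0.993, 0.121, 0.002], [0.002, 0.003, -1.0]]
force: [-0.3, -0.9, 6.8]
opening: 57.4
grasp_force: 43.4
time: 33.15
eef_pos: [556.3, 400.0, 139.5]
orientation: [[-0.121, 0.993, 0.006], [0.993, 0.121, 0.005], [0.005, 0.007, -1.0]]
force: [0.3, -0.0, -1.4]
opening: 57.9
grasp_force: 43.3
[-589.2  -52.3    3.4]
```

```bash
python3 shift.py '0 0 0 -40 -4 0 50
0 0 0 -88 -8 0 50
0 0 0 -136 -12 0 50
0 0 0 -184 -16 0 50
0 0 0 -232 -21 0 50
0 0 0 -280 -25 0 50
0 0 0 -328 -29 0 50
0 0 0 -376 -33 0 50
0 0 0 -424 -38 0 50
0 0 0 -472 -42 0 50'
python3 shift.py '0 0 0 -45 -4 0 50
0 0 0 -85 -8 0 50
0 0 0 -110 -10 0 50
0 0 0 -117 -10 0 50
0 0 0 -117 -10 25 50
0 0 0 -117 -10 50 50'
python3 - <<'E'
from h import *
s=env.sense();print(s["eef_pos"],s["joint_positions"].round(),s["force"],tool((576,-191.2,63)).round(1))
E
```

```text
time: 34.15
eef_pos: [568.7, -77.0, 133.6]
orientation: [[-0.122, 0.993, -0.002], [0.993, 0.122, 0.001], [0.001, -0.002, -1.0]]
force: [1.1, -0.1, -1.1]
opening: 57.5
grasp_force: 43.3
time: 34.75
eef_pos: [574.4, -191.4, 83.9]
orientation: [[-0.122, 0.993, 0.001], [0.993, 0.122, 0.001], [0.001, 0.001, -1.0]]
force: [-0.7, 0.2, -1.4]
opening: 57.5
grasp_force: 43.3
[ 574.42603624 -191.43308642   83.90955673] [  7.  33.  11. 105.  -9.  43.  30.] [-0.68802592  0.16807941 -1.36757233] [ 0.   1.6 20.9]
```

```bash
python3 shift.py '0 0 0 0 1.6 12 50
0 0 0 0 1.6 18 50
0 0 0 0 1.6 20.5 50
0 0 0 0 1.6 20.5 50
0 0 0 0 1.6 20.5 72
0 0 0 0 1.6 20.5 72
0 0 0 0 1.6 20.5 72'
python3 shift.py '0 0 0 0 0 -30 72
0 0 0 0 0 -80 85
0 0 0 0 0 -130 85
0 0 0 0 0 -180 85
0 0 0 0 0 -230 85
0 0 0 0 0 -280 85
0 0 0 0 0 -335 85
0 0 0 0 0 -335 85'
python3 - <<'E'
from h import *
p=near((576,-191,76))
u=np.array([-.1219,.9925]);n=np.array([.9925,.1219]);w=cam("wrist")
for r in rolls(w):
    q=plane(w,r[:2],76)[:2]-[559.7,-58.2];print("tray x,y",(q@n).round(1),(q@u).round(1),r[2])
s=env.sense();print(s["joint_positions"].round(),"knob",tool((366,-355,400)).round(1))
E
```

```text
time: 35.45
eef_pos: [576.3, -192.6, 65.1]
orientation: [[-0.121, 0.993, 0.002], [0.993, 0.121, 0.0], [-0.0, 0.002, -1.0]]
force: [0.4, -0.2, 0.1]
opening: 71.9
grasp_force: 0.0
time: 36.25
eef_pos: [577.8, -193.7, 407.6]
orientation: [[-0.121, 0.993, 0.014], [0.993, 0.121, -0.003], [-0.004, 0.013, -1.0]]
force: [0.0, -1.1, -0.2]
opening: 85.1
grasp_force: 0.0
tcp [ 577.1 -193.3  404.8] yaw 96.9 seen [[572.8, -195.0, 76.0], [564.9, -124.8, 76.0], [557.3, -62.0, 76.0]]
tray x,y -2.7 -3.5 54.72559
tray x,y -2.8 -66.7 52.33179
tray x,y -3.6 -137.4 49.53799
[ 4. 16. 15. 86. -4. 78. 26.] knob [-135.5 -228.2    0.6]
```

```bash
python3 shift.py '0 0 -87 -135.5 -226 0 60
0 0 -87 -135.5 -226 0 60
0 0 -87 -135.5 -226 0 60
0 0 -87 -135.5 -226 0 60
0 0 -87 -135.5 -226 0 60
0 0 -87 -135.5 -226 0 60
0 0 -87 -135.5 -226 0 60
0 0 -87 -135.5 -226 0 60
0 0 -87 -135.5 -226 0 60
0 0 -87 -135.5 -226 0 60' 30
python3 shift.py '0 0 -1.5 0 0 0 60
0 0 -1.5 0 0 0 60'
python3 - <<'E'
from h import *
t=cam("top");u=np.array([-.1219,.9925]);n=np.array([.9925,.1219])
for r in rolls(t):
    p=plane(t,r[:2],80)[:2];q=p-[559.7,-58.2];print("top",p.round(1),"tray x,y",(q@n).round(1),(q@u).round(1),round(r[2],1))
# tray outline in top: bright grey
g=t["bgr"].astype(int);m=(g.min(2)>150)&(g.max(2)-g.min(2)<25);m[:,:270]=0;m[:,440:]=0;m[:180]=0;m[290:]=0
m=cv2.morphologyEx(m.astype(np.uint8),cv2.MORPH_OPEN,np.ones((4,4)))
c=max(cv2.findContours(m,cv2.RETR_EXTERNAL,2)[0],key=cv2.contourArea);b=cv2.boxPoints(cv2.minAreaRect(c))
P=[plane(t,x,66) for x in b];print(np.round(b),np.round(P),np.mean(P,0).round(1))
s=env.sense();print(s["eef_pos"],np.degrees(np.arctan2(*s["orientation"][1::-1,0])),s["joint_positions"].round())
w=cam("wrist");h=w["bgr"].max(2);h[330:]=255
print("knob px",proj(w,(364,-354,328)).round(),proj(w,(364,-354,290)).round())
m=(h<40).astype(np.uint8)
for c,st in blobs(m,150): print(c.round(),st)
print(tool((364,-354,291)).round(1))
E
```

```text
time: 37.35
eef_pos: [367.1, -353.8, 397.0]
orientation: [[-0.999, -0.032, -0.003], [-0.032, 0.999, 0.003], [0.002, 0.003, -1.0]]
force: [-0.4, -0.8, -0.3]
opening: 59.8
grasp_force: 0.0
time: 37.55
eef_pos: [367.4, -354.1, 397.9]
orientation: [[-0.999, -0.05, -0.001], [-0.05, 0.999, 0.002], [0.001, 0.002, -1.0]]
force: [-0.5, -0.6, 0.3]
opening: 60.2
grasp_force: 0.0
top [603.3 865.5] tray x,y 155.8 911.5 27.6
top [ 573.7 -191. ] tray x,y -2.3 -133.6 21.6
top [ 565.2 -120.4] tray x,y -2.1 -62.4 21.2
top [557.7 -58.5] tray x,y -2.0 -0.0 20.4
top [550.7   9.4] tray x,y -0.7 68.2 21.6
top [542.6  71. ] tray x,y -1.2 130.3 21.2
[[290. 221.]
 [419. 207.]
 [424. 253.]
 [296. 268.]] [[ 596.  123.   66.]
 [ 638. -224.   66.]
 [ 510. -233.   66.]
 [ 470.  108.   66.]] [553.6 -56.4  66. ]
[ 367.4785317  -354.18436821  398.16202529] -177.16645398455722 [ 25.   5.  17.  99.  -2.  76. 135.]
knob px [324. 254.] [324. 235.]
[76. 69.] [  42   30   66   77 1937]
[315. 248.] [ 294  221   45   55 1601]
[231. 320.] [219 305  20  25 322]
[411. 320.] [404 306  19  24 303]
[  3.5   0.3 107.4]
```

All five rolls lie in the tray at y = -134, -62, 0, 68 and 130 mm along it, within 3 mm of its centre line. The knob is at (315,248) between the fingers. I grip it.

```bash
python3 shift.py '0 0 0 3 -2 50 60
0 0 0 3 -2 100 60
0 0 0 3 -2 106 60
0 0 0 3 -2 106 24
0 0 0 3 -2 106 15
0 0 0 3 -2 106 15
0 0 0 3 -2 106 15
0 0 0 3 -2 106 15' 30
python3 - <<'E'
from h import *
s=env.sense();p=s["eef_pos"][:2];c=np.array((673,-335.4));v=p-c
a0=np.degrees(np.arctan2(v[1],v[0]));print(p,s["eef_pos"][2],s["opening"],s["grasp_force"],np.linalg.norm(v),a0,s["joint_positions"].round())
R=s["orientation"]
for a in list(range(4,65,4))+[66,68,70]:
    r=-np.radians(a);q=c+np.array([[np.cos(r),-np.sin(r)],[np.sin(r),np.cos(r)]])@v
    d=R.T@np.array([*(q-p),0]);print(a,d[:2].round(1),q.round())
E
```

```text
time: 38.45
eef_pos: [366.2, -357.6, 295.8]
orientation: [[-0.999, -0.052, 0.005], [-0.052, 0.999, -0.003], [-0.005, -0.003, -1.0]]
force: [-0.2, 0.4, 6.8]
opening: 24.7
grasp_force: 30.1
[ 366.21292286 -357.64086806] 295.8094122588488 24.668514609247534 30.06149229593575 307.59220879880223 -175.85353319253207 [ 26.   9.  17. 108.  -3.  63. 137.]
4 [-0.3 21.5] [ 365. -336.]
8 [-2.1 42.9] [ 366. -315.]
12 [-5.4 64.1] [ 368. -293.]
16 [-10.2  85. ] [ 372. -272.]
20 [-16.4 105.6] [ 377. -251.]
24 [-24.1 125.6] [ 384. -231.]
28 [-33.1 145.1] [ 392. -211.]
32 [-43.4 163.9] [ 401. -192.]
36 [-55.1 181.9] [ 412. -173.]
40 [-68.  199.1] [ 424. -155.]
44 [-82.  215.4] [ 437. -138.]
48 [-97.2 230.6] [ 451. -122.]
52 [-113.3  244.7] [ 467. -107.]
56 [-130.4  257.7] [483. -93.]
60 [-148.4  269.4] [500. -81.]
64 [-167.2  279.9] [519. -69.]
66 [-176.8  284.6] [528. -64.]
68 [-186.6  289. ] [537. -59.]
70 [-196.5  293.1] [547. -55.]
```

```bash
python3 shift.py '0 0 4 -0.3 21.5 0 15
0 0 8 -2.1 42.9 0 15
0 0 12 -5.4 64.1 0 15
0 0 16 -10.2 85 0 15
0 0 20 -16.4 105.6 0 15
0 0 24 -24.1 125.6 0 15
0 0 28 -33.1 145.1 0 15
0 0 32 -43.4 163.9 0 15
0 0 36 -55.1 181.9 0 15
0 0 40 -68 199.1 0 15'
python3 - <<'E'
from h import *
s=env.sense();p=s["eef_pos"][:2];c=np.array((673,-335.4));v=p-c
a0=np.degrees(np.arctan2(v[1],v[0]));print(p,s["eef_pos"][2],s["opening"],s["grasp_force"],s["force"],np.linalg.norm(v),a0)
R=s["orientation"]
for a in range(4,35,4):
    r=-np.radians(a);q=c+np.array([[np.cos(r),-np.sin(r)],[np.sin(r),np.cos(r)]])@v*307.6/np.linalg.norm(v)
    d=R.T@np.array([*(q-p),0]);print(a,d[:2].round(1),q.round())
E
```

```text
time: 39.45
eef_pos: [424.3, -154.6, 295.8]
orientation: [[-0.797, 0.604, 0.006], [0.604, 0.797, -0.002], [-0.006, 0.002, -1.0]]
force: [2.0, -3.6, 4.5]
opening: 25.1
grasp_force: 31.1
[ 424.27959021 -154.56573241] 295.8162498679261 25.081667193369306 31.12294603139162 [ 2.00414558 -3.57641095  4.46797578] 307.5107714854486 143.98065858538953
4 [-0.2 21.5] [ 437. -138.]
8 [-2.1 42.9] [ 452. -122.]
12 [-5.4 64.1] [ 467. -107.]
16 [-10.1  85. ] [484. -93.]
20 [-16.4 105.6] [501. -80.]
24 [-24.  125.6] [519. -69.]
28 [-33.  145.1] [538. -59.]
32 [-43.4 163.9] [558. -50.]
```

```bash
python3 shift.py '0 0 4 -0.2 21.5 0 15
0 0 8 -2.1 42.9 0 15
0 0 12 -5.4 64.1 0 15
0 0 16 -10.1 85 0 15
0 0 20 -16.4 105.6 0 15
0 0 24 -24 125.6 0 15
0 0 28 -33 145.1 0 15
0 0 31 -40.7 159.3 0 15
0 0 31 -40.7 159.3 0 15
0 0 31 -40.7 159.3 0 60'
python3 shift.py '0 0 0 0 0 0 60
0 0 0 0 0 0 60
0 0 0 0 0 -50 60
0 0 0 0 0 -100 60
0 0 0 0 0 -110 60
0 0 0 0 0 -110 0'
python3 - <<'E'
from h import *
s=env.sense();w=cam("wrist");print(s["eef_pos"],s["joint_positions"].round(),np.degrees(np.arctan2(*s["orientation"][1::-1,0])))
h=w["bgr"].max(2);h[330:]=255
for c,st in blobs((h<40).astype(np.uint8),400): print(c.round(),st,plane(w,c,310).round())
print("tool to above toggle -y side (497,-385,400)",tool((497,-385,400)).round(1))
E
```

```text
time: 40.45
eef_pos: [551.8, -51.3, 294.6]
orientation: [[-0.375, 0.927, 0.003], [0.927, 0.375, 0.0], [-0.001, 0.003, -1.0]]
force: [-0.9, 0.1, 0.4]
opening: 38.0
grasp_force: 0.0
time: 41.05
eef_pos: [551.4, -51.7, 405.7]
orientation: [[-0.374, 0.927, 0.005], [0.927, 0.374, 0.0], [-0.002, 0.005, -1.0]]
force: [-0.4, -0.3, 0.3]
opening: 46.8
grasp_force: 0.0
[551.42081462 -51.72525926 405.71269931] [-2. 10.  5. 93. -1. 77. 25.] 111.97811301579203
[324. 248.] [ 304  221   43   53 1657] [553. -51. 310.]
tool to above toggle -y side (497,-385,400) [-289.1 -174.4    3.2]
```

The head is back over the tray: knob at (553,-51), about 10 mm from the tray's centre. Next I switch the lamp on from the toggle's other side.

```bash
python3 shift.py '0 0 25 -40 -25 0 0
0 0 25 -82 -50 0 0
0 0 25 -125 -76 0 0
0 0 25 -168 -102 0 0
0 0 25 -210 -128 0 0
0 0 25 -250 -152 0 0
0 0 25 -286 -174 0 0
0 0 25 -286 -174 0 0
0 0 25 -286 -174 0 0' 40
python3 - <<'E'
from h import *
s=env.sense();w=cam("wrist");print(s["eef_pos"],s["opening"],s["joint_positions"].round(),np.degrees(np.arctan2(*s["orientation"][1::-1,0])))
t=cam("top")
u=np.array([-.1219,.9925]);n=np.array([.9925,.1219])
for r in rolls(t): print("top",(plane(t,r[:2],80)[:2]-[559.7,-58.2]).round(1))
# pale foot in wrist picture, and knob in top
print(tool((498,-382,80)).round(1), "pivot px",proj(w,(498,-325.5,50)).round(),"off",proj(w,(498,-346,96)).round(),"on",proj(w,(499,-305,96)).round())
for n_,p in(("off",(498,-346,96)),("on",(499,-305,96))):
    x,y=proj(w,p).astype(int); print(n_,w["bgr"][y-3:y+4:3,x-6:x+7:3].mean(2).round().tolist())
E
```

```text
time: 42.0
eef_pos: [495.4, -382.2, 400.5]
orientation: [[0.055, 0.998, -0.003], [0.998, -0.055, 0.003], [0.003, -0.004, -1.0]]
force: [0.9, 1.4, -0.4]
opening: -0.3
grasp_force: 0.0
[ 495.37523116 -382.20283338  400.53014141] -0.25253095522005 [20. 18. 19. 84. -6. 80. 37.] 86.85158483841109
top [ 43.6 923.7]
top [  14.  -132.8]
top [-17.1 129.2]
[ -2.6   1.7 321.6] pivot px [325. 138.] off [326. 159.] on [325. 118.]
off [[91.0, 96.0, 96.0, 83.0, 134.0], [89.0, 102.0, 100.0, 91.0, 128.0], [91.0, 113.0, 112.0, 92.0, 129.0]]
on [[217.0, 219.0, 219.0, 219.0, 219.0], [217.0, 219.0, 220.0, 217.0, 219.0], [218.0, 219.0, 218.0, 219.0, 219.0]]
```

```bash
python3 shift.py '0 0 0 0 2 50 0
0 0 0 0 2 100 0
0 0 0 0 2 150 0
0 0 0 0 2 200 0
0 0 0 0 2 250 0
0 0 0 0 2 295 0
0 0 0 0 2 321 0
0 0 0 0 2 321 0'
python3 shift.py '0 0 0 10 0 0 0
0 0 0 20 0 0 0
0 0 0 30 0 0 0
0 0 0 40 0 0 0
0 0 0 48 0 0 0
0 0 0 54 0 0 0
0 0 0 54 0 0 0
0 0 0 40 0 0 0'
python3 shift.py '0 0 0 0 0 -50 0
0 0 0 -10 0 -100 0
0 0 0 -30 0 -150 0
0 0 0 -40 0 -200 0
0 0 0 -40 0 -250 0
0 0 0 -40 0 -300 0
0 0 0 -40 0 -321 0
0 0 0 -40 0 -321 0'
python3 - <<'E'
from h import *
w=cam("wrist");print(env.sense()["eef_pos"])
for n_,p in(("off",(498,-346,96)),("on",(499,-305,96))):
    x,y=proj(w,p).astype(int); print(n_,x,y,w["bgr"][y-6:y+7:3,x-6:x+7:3].mean(2).round().tolist())
print(tool((480,-480,400)).round())
E
```

```text
time: 42.9
eef_pos: [496.9, -377.7, 77.7]
orientation: [[0.05, 0.999, -0.007], [0.999, -0.05, 0.006], [0.006, -0.007, -1.0]]
force: [-0.3, 0.4, 0.7]
opening: -0.3
grasp_force: 0.0
time: 43.7
eef_pos: [501.4, -339.5, 82.1]
orientation: [[0.049, 0.999, 0.0], [0.999, -0.049, 0.003], [0.003, -0.0, -1.0]]
force: [0.5, 0.2, -0.0]
opening: -0.2
grasp_force: 0.0
time: 44.5
eef_pos: [499.4, -383.4, 408.2]
orientation: [[0.053, 0.999, 0.007], [0.999, -0.053, -0.003], [-0.003, 0.007, -1.0]]
force: [-0.3, -0.2, -0.9]
opening: -0.1
grasp_force: 0.0
[ 498.76496212 -382.70735987  405.15531434]
off 318 155 [[128.0, 132.0, 131.0, 130.0, 134.0], [127.0, 131.0, 129.0, 131.0, 133.0], [127.0, 133.0, 129.0, 129.0, 133.0], [126.0, 132.0, 127.0, 130.0, 131.0], [126.0, 132.0, 128.0, 129.0, 132.0]]
on 317 115 [[193.0, 192.0, 192.0, 191.0, 161.0], [220.0, 206.0, 193.0, 220.0, 219.0], [127.0, 137.0, 163.0, 139.0, 222.0], [108.0, 175.0, 178.0, 174.0, 205.0], [106.0, 154.0, 204.0, 142.0, 164.0]]
[-98. -14.   5.]
```

```bash
python3 shift.py '0 0 0 -15 -45 0 0
0 0 0 -28 -90 0 0
0 0 0 -40 -130 0 0
0 0 0 -40 -130 0 0
0 0 0 -40 -130 0 0
0 0 0 -40 -130 0 0
0 0 0 -40 -130 0 0'
python3 - <<'E'
from h import *
t=cam("top");s=cam("scene");u=np.array([-.1219,.9925]);n=np.array([.9925,.1219])
for r in rolls(t):
    q=plane(t,r[:2],80)[:2]-[559.7,-58.2];print("top tray x,y",(q@n).round(1),(q@u).round(1),round(r[2],1))
h=cv2.cvtColor(t["bgr"],cv2.COLOR_BGR2HSV)
for c,st in blobs((t["bgr"].max(2)[190:260,320:420]<45),20): print("knob top",plane(t,c+[320,190],306).round(),st)
for k,p in(("off",(498,-346,96)),("on",(499,-305,96))):
    x,y=proj(s,p).astype(int);print(k,x,y,s["bgr"][y-4:y+5:2,x-4:x+5:2].mean(2).round().tolist())
S0=cv2.imread("pics/scene0.png").astype(int);d=np.abs(S0-s["bgr"]).max(2)
x,y=proj(s,(498,-325,75)).astype(int);print("diff from start around the toggle",d[y-25:y+26,x-25:x+26].mean())
T0=cv2.imread("pics/top0.png").astype(int);dt=np.abs(T0-t["bgr"]).max(2)
for k,(a,b) in dict(lemon=(352,314),timer=(402,293),pepper=(435,297)).items():print(k,dt[b-14:b+15,a-14:a+15].mean().round(1))
print(env.sense()["force"],env.sense()["joint_velocities"].round(2))
E
```

```text
time: 45.25
eef_pos: [367.9, -414.2, 402.1]
orientation: [[0.05, 0.999, -0.001], [0.999, -0.05, 0.002], [0.002, -0.001, -1.0]]
force: [0.6, 0.3, -0.1]
opening: 0.2
grasp_force: 0.0
top tray x,y 155.8 911.5 27.6
top tray x,y -2.3 -133.6 21.6
top tray x,y -1.2 130.3 21.2
knob top [551. -49. 306.] [37 21 12 14 83]
off 474 315 [[250.0, 250.0, 250.0, 250.0, 250.0], [250.0, 250.0, 250.0, 250.0, 250.0], [249.0, 250.0, 250.0, 250.0, 250.0], [250.0, 250.0, 250.0, 249.0, 250.0], [250.0, 250.0, 249.0, 250.0, 249.0]]
on 456 310 [[251.0, 250.0, 250.0, 250.0, 250.0], [250.0, 250.0, 250.0, 249.0, 250.0], [250.0, 248.0, 216.0, 226.0, 240.0], [250.0, 248.0, 132.0, 180.0, 216.0], [250.0, 251.0, 136.0, 143.0, 174.0]]
diff from start around the toggle 5.246443675509419
lemon 2.7
timer 3.0
pepper 4.0
[ 1.15037996 -0.11550807 -0.15673364] [ 0.08 -0.29  0.28  0.02  0.03  0.07  0.02]
```

Run:
```python
from h import *
s=cam("scene");r=rolls(s)
u=np.array([-.1219,.9925])
for y in(-134,-67,0,67,134):
    e=proj(s,(*(np.array([558,-58.2])+y*u),80));k=min(r,key=lambda q:np.hypot(*(np.array(q[:2])-e)));print(y,e.round(),np.round(k))
print(env.job_done())
```

```text
-134 [416. 291.] [416. 297.  14.]
-67 [390. 286.] [389. 291.  14.]
0 [364. 281.] [364. 283.  21.]
67 [338. 276.] [338. 278.  20.]
134 [314. 272.] [318. 276.  14.]
the job is handed in; nothing more can be done
None
```

The job is handed in, with no verdict returned: all five rolls lie evenly along the tray, the lamp head is back over it about 10 mm from its middle, the lamp is switched on again, and the lemon, timer and pepper stand where they were.

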